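Make up the joining kit and the painting kit for a box-craft session

TASK

Make up the two craft kits from the stock on the large green tray: the white three-compartment tray gets the orange stapler, lying along its long compartment, and the black tape roll and the white glue bottle in its two small compartments, one in each; the light blue tray, whose brush must stay lying in its long compartment, gets the red and the yellow paint pot in its small compartments, one in each (either way round in both trays). Everything stands upright and flat on the compartment floor, set down rather than dropped, and nothing is knocked over. The blue pot and the white tape roll are for another day: leave them where they stand.

Things in the scene. Friction and masses are not known exactly. Their poses are not given: they have to be found in the camera images.
- white_tray: White kit tray fixed to the table, outside 149 (x) x 165 (y) x 16 mm high, floor 3, walls 3 thick rising 13 above the floor. Origin: centre of underside; z up, its -x side roughly to the robot. Long compartment 62 (x) x 159 (y), centre (+40.5, 0) mm in the tray frame; two small ones 78 x 78, centres (-32.5, +40.5) and (-32.5, -40.5) mm.
- blue_tray: Light blue kit tray fixed to the table, outside 149 (x) x 165 (y) x 16 mm high, floor 3, walls 3 thick rising 13 above the floor. Origin: centre of underside; z up, its -x side roughly to the robot. Long compartment 62 (x) x 159 (y), centre (+40.5, 0) mm in the tray frame (brush lies there); two small ones 78 x 78, centres (-32.5, +40.5) and (-32.5, -40.5) mm.
- stapler: Desk stapler with orange upper arm, black base, on its base in the green stock tray (floor 4 mm above the table). 120 mm long (x, nose +x), base 34 wide (y), 50 tall; grip the orange arm, 30 wide, at 24 to 46 mm above the underside. Rigid, about 190 g, balanced at the middle. Origin: centre of underside; z up. May lie either way round.
- black_tape: Roll of black tape lying on its flat side, axis upright: 60 mm outer diameter, 48 tall, 41 mm bore with a brown card core, about 90 g, rigid. Origin: on the axis at its underside; z up. It stands on the floor of the green stock tray, 4 mm above the table. 
- glue_bottle: White glue bottle, upright, with blue label band and blue nozzle cap: round body 44 mm in diameter, straight up to 52 mm height, 86 tall with its cap, about 100 g, rigid. Origin: centre of underside; z up. It stands on the floor of the green stock tray, 4 mm above the table.
- red_pot: Screw-top paint pot, red with a white label band, upright, 50 mm across the lid (49 the body), 60 tall, about 110 g, closed and rigid. Origin: centre of its underside; z up. It stands on the floor of the large green stock tray, 4 mm above the table. 
- yellow_pot: Screw-top paint pot, yellow with a white label band, upright, 50 mm across the lid (49 the body), 60 tall, about 110 g, closed and rigid. Origin: centre of its underside; z up. It stands on the floor of the large green stock tray, 4 mm above the table. 
- blue_pot: Screw-top paint pot, blue with a white label band, upright, 50 mm across the lid (49 the body), 60 tall, about 110 g, closed and rigid. Origin: centre of its underside; z up. It stands on the floor of the large green stock tray, 4 mm above the table. Not wanted in either kit: it stays where it is.
- white_tape: Roll of white tape lying on its flat side, axis upright: 60 mm outer diameter, 48 tall, 41 mm bore with a brown card core, about 90 g, rigid. Origin: on the axis at its underside; z up. It stands on the floor of the green stock tray, 4 mm above the table. Not wanted in either kit: it stays where it is.
- brush: A flat paint brush with a red handle, about 142 mm long (along its x, bristles to +x), 18 mm wide, 9 mm thick, lying in the long compartment of the light blue tray, along it. Loose, about 30 g. Origin: its middle, at its underside. It stays there.
Things that resemble listed ones, but are neither listed nor needed, are in the scene too. Leave any pink or turquoise look-alike of the white_tape alone.

How it is judged:
By the outcome, as a careful person would: the job done as asked, in the order asked, and still so for the second after the job is handed in, with the robot touching nothing.
It also fails if it takes over 109 s, if anything falls off the work surface, if the arm or the gripper's body presses on something with over 40 N, if the wrist force passes 120 N, or if a joint passes its speed limit or range.

ROBOT

A 6-joint arm with a two-finger parallel gripper is mounted at the origin on the work surface. World frame = base frame: x ahead of the robot, y to its left, z up, the work surface at z = 0. Lengths are in mm, angles in degrees, forces in N, time in s.
With the tool pointing down it reaches from about 350 to 850 mm from the base axis. Payload 8.1 kg.
Tool frame: the origin (TCP) lies at the very end of the fingers, on their centre line; the grasp point (between the pads) lies 19 mm behind it (tcp_to_grasp is the distance from the TCP to the grasp point, in mm); z points along the fingers, x is the direction in which the jaws open and shut, and the axes are right-handed (so a half turn about z gives the same grasp; the last joint's range is limited). The gripper opens to 85 mm and grips with 20 to 120 N. Pads are 22 mm wide; open, the fingers measure 114 mm over their backs; the gripper's body (76 mm by 85 mm) begins 54 mm behind the grasp point. The pads swing forward as they close: fully open they stand 13 mm farther back than shut.
Start: joints at [69.19, 7.471, 85.268, -0, 87.261, -4.893], TCP at [164.522, 577.007, 205.492] pointing down, gripper open.
Joint ranges: [-169.43, 169.43], [-51.17, 129.36], [1.28, 143.12], [-76.62, 256.62], [0, 156.53], [-152.29, 152.29]. Speed limits (degrees/s): [136.94, 136.94, 159.86, 180, 180, 180].

INTERFACE

Orientations are given as [roll, pitch, yaw] about the fixed x, y, z axes, in that order (R = Rz(yaw) Ry(pitch) Rx(roll)).
In Python, from bench import * gives the robot as it stands. The module is installed in compiled form; this text tells all that it offers.
- The arm moves only by the tool apply_moves, never from a script. Its argument "targets" is text: rows parted by semicolons, each of 7 numbers parted by spaces: the turn, a rotation vector about the tool's x, y, z in rad, then the shift along the tool's x, y, z in cm, then the finger opening in cm, from 0 to 8.54. A call has exactly 5 rows; each row is the pose to reach, as a shift and turn from the pose commanded when the call began, along the tool's axes at that moment; what a row does not reach only later rows make up. A row lasts 1/10 s, in which the tool goes at most 50 mm and 8.59 degrees, less where a joint would pass 70% of its speed; a pose out of reach is approached as far as the arm can. A call with a gripper value outside its range is refused whole. The fingers move at their own pace and stop on an object; "force" is the grip in N (left out, the last holds). Time passes only in rows, so rows that repeat a pose let the fingers close, or fill a call up. It gives the time, the measured TCP pose, the force and the opening at its end, in the units of the state.
- sense(): the state, without advancing time (a new reading comes with each control period).
- snapshot(name): name is "scene" or "top" or "wrist"; returns the picture (480x640x3 uint8, red, green, blue); there is no depth.
- camera_model(name): a dict with "fx", "fy", "cx", "cy" (pixels), "position" and "attitude" of the camera in the world; the wrist camera has in their place "T_tool_cam" (4x4, takes a point from camera to tool coordinates, whose origin is the TCP and whose axes are the tool frame's). Camera axes: x right, y up, looking along -z (the intrinsics and any distortion apply to the point x, -y, -z); pixel columns grow to the right and rows downward; lengths in mm; the calibration is good to about 2 mm. A picture is of the moment at which its call begins: read the wrist's pose just before it. camera_model takes no time and is no camera call.
- hand_in(): hands the job in, once; it reports no verdict.
Trained networks look in the newest picture that a camera, given by its name, has taken for a name from the list of things; names that differ only in an ending like _2 or _b are one class to them, and where a whole thing is asked for, a point or a joint stands for the part that bears it (a point fixed in the world has none). Each returns a list of dicts, best first, with "confidence" (0 to 1); they miss things now and then, are a little off and sometimes report something else, mostly with a low value. They report only what shows in the picture. A call takes as long as a camera call. They do not tell look-alikes from the thing itself.
- recognise(camera, query): "at" ([row, column] in pixels, amid what is visible of it).
- place_of(camera, query): "at" ([row, column] in pixels: a listed point, or the origin of a listed thing).
The state is a dict: "time": time; "joint_pos": joint angles; "qd": joint speeds; "joint_efforts": joint torques, N m; "tool_pos": TCP position; "tcp_rot": TCP orientation; "ft_force": force on the tool from outside, world axes, zero at the start; "wrist_torque": the same for the moment, N m; "finger_gap": finger opening in mm.
Only numpy, scipy, OpenCV 4.12 (cv2) and the standard library are available. Lean on these libraries where they do the work, as an engineer would, in place of code of your own. Each camera call takes 0.05 s, during which the arm holds its last target. There are 200 camera calls.

## Working session

There is one attempt and no reset: what is moved stays moved. The work goes in short steps, Python scripts to look and compute and a tool call to move; the robot and the scene stay as the last step left them, time stands still between calls to the robot, and variables do not carry over. Pictures are saved under pics/ and viewed, about 12 in all and at most 16, crops included, and the job is handed in when it is done.

Besides the shell and the picture viewer there is one more tool, called after "Emit:" as name(argument=value, ...), one argument or row to a line, values as JSON. apply_moves: Moves the arm, as the interface text tells. Its arguments: {"type":"object","properties":{"targets":{"type":"string"},"force":{"type":"number"}},"required":["targets"]}

```bash
mkdir -p pics; python3 - <<'E'
from bench import *
import cv2,json
for c in ["scene","top"]:
    im=snapshot(c); cv2.imwrite(f"pics/{c}0.png",im[:,:,::-1])
for c in ["scene","top","wrist"]: print(c,camera_model(c))
print(sense())
for q in "white_tray blue_tray stapler black_tape glue_bottle red_pot yellow_pot blue_pot white_tape brush".split():
    print(q,[(d["at"],round(d["confidence"],2)) for d in place_of("top",q)][:4])
print(sense()["time"])
E
```

```text
scene {'fx': 479.8880857566282, 'fy': 479.8880857566282, 'cx': 324.42292785207826, 'cy': 242.94456491220615, 'position': array([1001.64365813,  661.01161136,  743.66128049]), 'attitude': array([ 5.17820106e+01, -7.34357338e-02,  1.46405347e+02])}
top {'fx': 552.7735296299381, 'fy': 552.7735296299381, 'cx': 326.0919970566998, 'cy': 237.18474529319394, 'position': array([ 365.61701965,  -73.1231222 , 1204.3485239 ]), 'attitude': array([  6.68289209,   0.12704644, -91.6162255 ])}
wrist {'fx': 417.6544387405262, 'fy': 417.6544387405262, 'cx': 320.76125993909324, 'cy': 239.72723316970826, 'T_tool_cam': array([[ 9.99999655e-01, -7.71045925e-04,  3.09925370e-04,
         8.38702180e-01],
       [-6.28942336e-04, -9.45999968e-01, -3.24166108e-01,
        -8.38939639e+01],
       [ 5.43136347e-04,  3.24165802e-01, -9.46000126e-01,
        -1.68406591e+02],
       [ 0.00000000e+00,  0.00000000e+00,  0.00000000e+00,
         1.00000000e+00]])}
{'time': 0.1, 'joint_pos': array([ 6.91911930e+01,  7.51206222e+00,  8.53244765e+01, -7.03612632e-04,
        8.72622625e+01, -4.89286824e+00]), 'qd': ar
[... 358 characters left out ...]
), 'ft_force': array([-0.41917688, -0.00045717,  0.21282819]), 'wrist_torque': array([-0.03267856, -0.06008369, -0.00250524]), 'finger_gap': 85.3671554987786}
white_tray [([253.7, 145.5], 0.83)]
blue_tray [([212.2, 337.3], 0.45), ([266.4, 297.1], 0.31)]
stapler [([267.7, 297.4], 0.89), ([171.0, 243.5], 0.52)]
black_tape [([169.9, 243.5], 0.95), ([218.2, 289.1], 0.31)]
glue_bottle [([165.9, 293.6], 0.59)]
red_pot [([218.4, 290.8], 0.7)]
yellow_pot [([212.5, 248.9], 0.62)]
blue_pot [([215.3, 341.9], 0.59), ([167.2, 245.3], 0.44)]
white_tape [([146.3, 460.0], 0.89), ([154.9, 184.9], 0.89), ([311.2, 461.9], 0.56), ([211.4, 436.9], 0.35)]
brush [([200.4, 438.1], 0.66), ([167.0, 335.7], 0.23)]
0.6
```

View pics/top0.png

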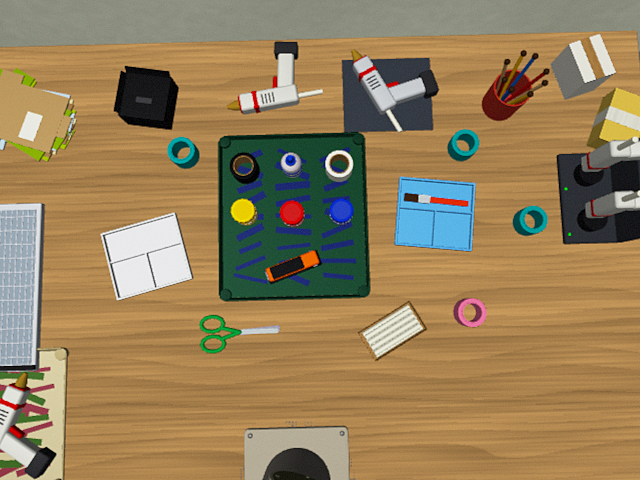

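View pics/scene0.png

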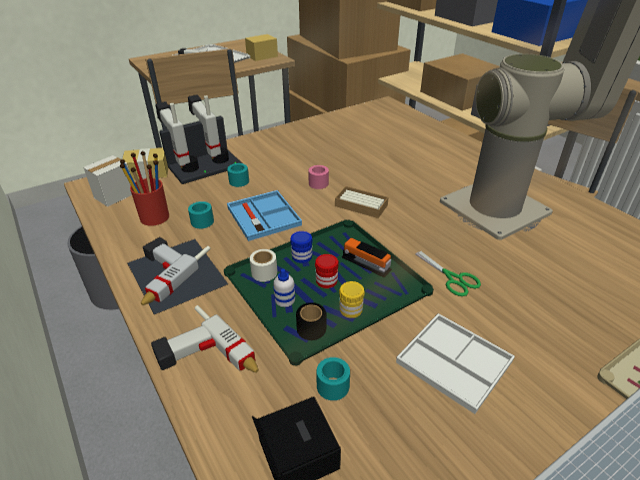

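The top view shows the white tray at about (255,146) and the blue tray at (215,437), with the brush in its upper compartment. In the stock tray: black tape (165,244), glue (163,291), white tape (165,339), yellow (211,243), red (212,292), blue (211,341) and stapler (266,293), nose direction still unclear. The scene view confirms that everything is upright. The turquoise and pink rolls are decoys.

```bash
cat > h.py <<'E'
from bench import *
import numpy as np, cv2
from scipy.spatial.transform import Rotation as Ro
def campose(c,s=None):
    m=camera_model(c)
    if c=="wrist":
        s=s or sense(); T=np.eye(4); T[:3,:3]=Ro.from_euler("xyz",s["tcp_rot"],degrees=True).as_matrix(); T[:3,3]=s["tool_pos"]
        T=T@m["T_tool_cam"]; R,p=T[:3,:3],T[:3,3]
    else: R,p=Ro.from_euler("xyz",m["attitude"],degrees=True).as_matrix(),m["position"]
    return m,R,p
def ray(P,rc,z):
    m,R,p=P; rc=np.atleast_2d(np.array(rc,float))
    d=np.c_[(rc[:,1]-m["cx"])/m["fx"],-(rc[:,0]-m["cy"])/m["fy"],-np.ones(len(rc))]@R.T
    return (p+d*((z-p[2])/d[:,2])[:,None])[:,:2]
def proj(P,X):
    m,R,p=P; c=(np.atleast_2d(X)-p)@R
    return np.c_[m["cy"]-m["fy"]*c[:,1]/-c[:,2], m["cx"]+m["fx"]*c[:,0]/-c[:,2]]
def blob(mask,near,k=3):
    "largest contour near a pixel (row,col)"
    mask=cv2.morphologyEx(mask.astype(np.uint8),cv2.MORPH_CLOSE,np.ones((k,k)))
    n,l,st,ce=cv2.connectedComponentsWithStats(mask)
    i=min(range(1,n),key=lambda i:np.hypot(*(ce[i][::-1]-near))-0.05*st[i,4])
    return cv2.findContours((l==i).astype(np.uint8),cv2.RETR_EXTERNAL,cv2.CHAIN_APPROX_NONE)[0][0][:,0,::-1], st[i,4]
def go(x,y,z,yaw,s=None):
    "shift (cm) and turn in tool axes from present pose to world x,y,z, tool down, jaw yaw (mod 180)"
    s=s or sense(); R=Ro.from_euler("xyz",s["tcp_rot"],degrees=True)
    c=s["tcp_rot"][2]; yaw=c+((yaw-c+90)%180-90)
    q=(R.inv()*Ro.from_euler("xyz",[180,0,yaw],degrees=True)).as_rotvec()
    t=R.inv().apply(np.array([x,y,z])-s["tool_pos"])/10
    print("turn",q.round(3),"shift cm",t.round(2),"yaw",round(yaw,1))
E
python3 - <<'E'
from h import *
im=cv2.imread("pics/top0.png"); P=campose("top")
hsv=cv2.cvtColor(im,cv2.COLOR_BGR2HSV); H,S,V=cv2.split(hsv)
for n,m,c,z in [("white_tray",(S<40)&(V>170),(255,146),16),("blue_tray",(H>95)&(H<110)&(S>100)&(V>150),(215,437),16)]:
    b,a=blob(m,c,7); box=cv2.boxPoints(cv2.minAreaRect(b.astype(np.float32)))
    w=ray(P,box,z); ang=[np.degrees(np.arctan2(*(w[(i+1)%4]-w[i])[::-1])).round(1) for i in range(4)]
    print(n,a,w.mean(0).round(1),ang,[np.linalg.norm(w[(i+1)%4]-w[i]).round(1) for i in range(4)])
for n,m,c,z in [("yellow",(H>18)&(H<35)&(S>150)&(V>150),(211,243),64),("red",((H<6)|(H>174))&(S>170)&(V>90),(212,292),64),("blue",(H>108)&(H<125)&(S>150)&(V>120),(211,341),64)]:
    b,a=blob(m,c); (cc,r)=cv2.minEnclosingCircle(b.astype(np.float32)); print(n,a,np.round(cc,1),round(r,1),ray(P,cc,z).round(1))
print("bt",ray(P,[165,244],52),"glue",ray(P,[163,291],60),"st",ray(P,[266,293],50))
E
```

```text
white_tray 5357 [475.7 316.8] [np.float64(104.6), np.float64(-163.3), np.float64(-75.6), np.float64(15.8)] [np.float64(170.6), np.float64(150.8), np.float64(168.2), np.float64(151.4)]
blue_tray 5008 [ 550.6 -312.7] [np.float64(172.8), np.float64(-96.4), np.float64(-8.1), np.float64(83.5)] [np.float64(150.4), np.float64(167.4), np.float64(150.2), np.float64(169.9)]
yellow 449 [211.  242.5] 12.5 [[559.3  98.7]]
red 452 [212.6 291.7] 12.2 [[553.1  -4. ]]
blue 465 [209.5 340. ] 13.1 [[ 556.6 -105.1]]
bt [[660.54755275  96.22337953]] glue [[659.96754798  -4.53660075]] st [[442.24551471  -3.53169339]]
```

```bash
python3 -c "
from h import *
go(430,10,270,74)"
```

```text
turn [-0.     0.     0.001] shift cm [-47.25  41.08  -6.45] yaw 74.0
```

Emit:
apply_moves(
  targets="0 0 0 -3.2 2.8 -0.5 8.5; 0 0 0 -6.4 5.6 -1 8.5; 0 0 0 -9.6 8.4 -1.5 8.5; 0 0 0 -12.8 11.2 -2 8.5; 0 0 0 -16 14 -2.2 8.5",
)

```text
time: 1.1
tool_pos: [255.8, 383.5, 228.2]
tcp_rot: [180.0, -0.1, 74.1]
ft_force: [0.8, 0.5, 0.5]
finger_gap: 85.0
```

Emit:
apply_moves(
  targets="0 0 0 -3.2 2.8 -0.5 8.5; 0 0 0 -6.4 5.6 -1 8.5; 0 0 0 -9.6 8.4 -1.5 8.5; 0 0 0 -12.8 11.2 -2 8.5; 0 0 0 -16 14 -2.2 8.5",
)

```text
time: 1.6
tool_pos: [346.7, 191.0, 250.4]
tcp_rot: [179.9, -0.1, 74.1]
ft_force: [1.0, 0.8, -0.6]
finger_gap: 84.8
```

Emit:
apply_moves(
  targets="0 0 0 -3.2 2.8 -0.5 8.5; 0 0 0 -6.4 5.6 -1 8.5; 0 0 0 -9.6 8.4 -1.5 8.5; 0 0 0 -13.5 11.5 -2 8.5; 0 0 0 -15.2 13 -2 8.5",
)

```text
time: 2.1
tool_pos: [430.5, 7.2, 270.4]
tcp_rot: [179.9, 0.0, 73.9]
ft_force: [1.5, 1.5, -0.9]
finger_gap: 85.0
```

```bash
python3 - <<'E'
from h import *
s=sense(); im=snapshot("wrist")[:,:,::-1].copy(); cv2.imwrite("pics/w1.png",im); P=campose("wrist",s)
np.save("w1.npy",[s["tool_pos"],s["tcp_rot"]])
hs={"stapler":4,"black_tape":4,"glue_bottle":4,"red_pot":4,"yellow_pot":4}
for q,z in hs.items(): print(q,[(np.round(d["at"]),round(d["confidence"],2),ray(P,d["at"],z).round(1)) for d in place_of("wrist",q)][:2])
H,S,V=cv2.split(cv2.cvtColor(im,cv2.COLOR_BGR2HSV))
G={"yellow":((559,98.7),64,(H>18)&(H<35)&(S>150)&(V>150)),"red":((553,-4),64,((H<6)|(H>174))&(S>170)&(V>90)),"stap":((442,-3),50,(H>6)&(H<17)&(S>180)&(V>150))}
for n,(xy,z,m) in G.items():
    b,a=blob(m,proj(P,[*xy,z])[0]); r=cv2.minAreaRect(b.astype(np.float32)); w=ray(P,cv2.boxPoints(r),z)
    print(n,a,np.round(r[0],1),w.round(1).tolist(),w.mean(0).round(1))
E
```

```text
stapler [(array([194., 317.]), 0.69, array([[4.428e+02, 1.000e-01]]))]
black_tape [(array([342., 450.]), 0.81, array([[661.9, 102.3]]))]
glue_bottle [(array([366., 367.]), 0.85, array([[666.8,  -1.3]]))]
red_pot [(array([289., 343.]), 0.86, array([[557.9,  -2.5]]))]
yellow_pot [(array([269., 433.]), 0.94, array([[561.8, 101.3]])), (array([366., 366.]), 0.69, array([[666.5,  -2.4]]))]
yellow 1922 [289.1 445.7] [[533.9, 126.5], [526.1, 77.6], [582.5, 71.8], [590.4, 122.8]] [558.2  99.7]
red 2080 [308. 344.] [[516.3, 17.1], [527.3, -31.0], [586.1, -22.8], [573.5, 27.0]] [550.8  -2.4]
stap 1431 [205.2 317.6] [[412.1, 46.5], [448.9, -57.0], [478.5, -48.4], [439.3, 56.7]] [444.7  -0.6]
```

View pics/w1.png

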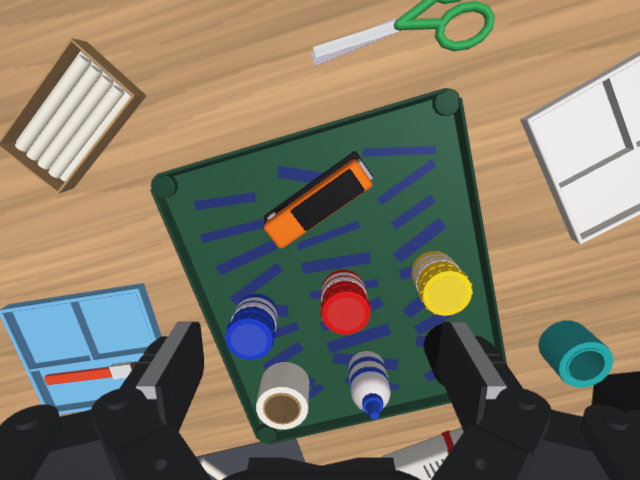

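The wrist view shows the stapler at (205,318), lying clear. The jaw yaw for it is about 20°, centred near (443.5, 0). The pots, the white tape and the glue are upright, and the black tape is behind the right finger.

```bash
python3 -c "
from h import *
go(443.5,0,21,20)"
```

```text
turn [-0.    -0.     0.945] shift cm [-0.72  1.71 24.85] yaw 20.0
```

Emit:
apply_moves(
  targets="0 0 0.15 -0.3 0.8 3 8.5; 0 0 0.29 -0.7 1.7 6 8.5; 0 0 0.44 -0.7 1.7 9 8.5; 0 0 0.59 -0.7 1.7 12 8.5; 0 0 0.73 -0.7 1.7 14 8.5",
)

```text
time: 2.9
tool_pos: [442.4, 0.8, 127.2]
tcp_rot: [-179.9, 0.1, 32.0]
ft_force: [0.7, -0.1, 0.1]
finger_gap: 84.7
```

Emit:
apply_moves(
  targets="0 0 0.1 0 0 1 7; 0 0 0.215 0 0 2 6.5; 0 0 0.215 0 0 3 6; 0 0 0.215 0 0 4 6; 0 0 0.215 0 0 4 6",
)

```text
time: 3.4
tool_pos: [442.7, -0.1, 88.0]
tcp_rot: [-179.9, 0.1, 20.1]
ft_force: [0.4, -0.5, -0.5]
finger_gap: 60.2
```

```bash
python3 - <<'E'
from h import *
s=sense(); im=snapshot("wrist")[:,:,::-1].copy(); cv2.imwrite("pics/w2.png",im); P=campose("wrist",s)
H,S,V=cv2.split(cv2.cvtColor(im,cv2.COLOR_BGR2HSV))
b,a=blob((H>6)&(H<17)&(S>180)&(V>150),proj(P,[443,0,50])[0],25); r=cv2.minAreaRect(b.astype(np.float32)); w=ray(P,cv2.boxPoints(r),52); print(a,w.round(1).tolist(),w.mean(0))
print(s["tool_pos"],s["tcp_rot"],s["finger_gap"])
go(443.5,0,21,20)
E
```

```text
2711 [[412.4, 49.2], [448.7, -55.4], [479.7, -43.9], [438.8, 58.9]] [444.89335298   2.21876987]
[ 4.42656509e+02 -6.96060511e-02  8.80018169e+01] [-1.79938207e+02  1.16207196e-01  2.01420495e+01] 60.20616053064479
turn [-0.001  0.001  0.002] shift cm [ 0.05 -0.01  6.79] yaw 20.0
```

View pics/w2.png

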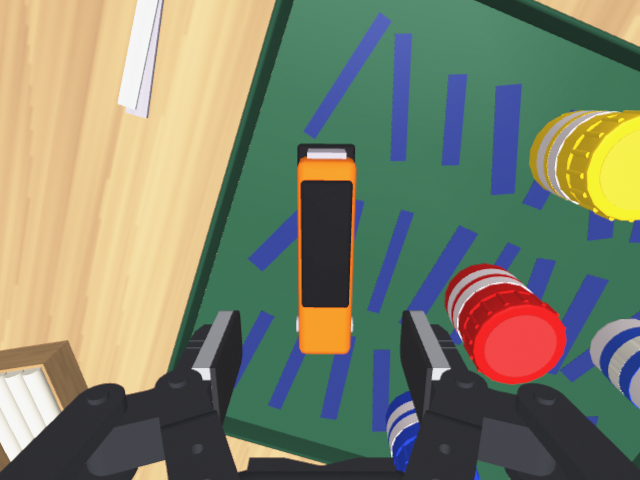

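The stapler is centred between the fingers at about (250,326) and parallel to the pads. The red pot is clear of the right finger. I'll go down and grip.

Emit:
apply_moves(
  targets="0 0 0 0.05 0 3 6; 0 0 0 0.05 0 5 6; 0 0 0 0.05 0 6.3 6; 0 0 0 0.05 0 6.7 6; 0 0 0 0.05 0 6.7 6",
)

```text
time: 3.95
tool_pos: [444.3, -0.6, 22.6]
tcp_rot: [-180.0, 0.0, 20.0]
ft_force: [0.2, -0.2, 0.7]
finger_gap: 60.4
```

Emit:
apply_moves(
  targets="0 0 0 0 0 0 4; 0 0 0 0 0 0 2.5; 0 0 0 0 0 0 1.5; 0 0 0 0 0 0 1.5; 0 0 0 0 0 0 1.5",
  force=45,
)

```text
time: 4.45
tool_pos: [445.7, -0.7, 24.2]
tcp_rot: [179.9, -0.1, 19.9]
ft_force: [-0.9, 0.9, 7.3]
finger_gap: 23.9
```

Emit:
apply_moves(
  targets="0 0 0 0 0 -0.5 1.5; 0 0 0 0 0 -2 1.5; 0 0 0 0 0 -5 1.5; 0 0 0 0 0 -9 1.5; 0 0 0 0 0 -10 1.5",
)

```text
time: 4.95
tool_pos: [447.0, -0.9, 127.5]
tcp_rot: [179.8, -0.4, 19.9]
ft_force: [1.1, 0.2, -0.9]
finger_gap: 24.0
```

```bash
python3 -c "
from h import *
s=sense();print(s)
a=np.radians(15.2);c=np.array([475.7,316.8])+40.5*np.array([np.cos(a),np.sin(a)]);print(c)
go(*c,100,15.2)"
```

```text
{'time': 4.95, 'joint_pos': array([-6.68852963e+00, -1.45763780e+01,  1.14625221e+02,  1.78651292e-04,
        7.95489359e+01, -2.66319257e+01]), 'qd': array([-0.04050202, -3.68495571, -3.39523865, -0.09624382,  8.06547128,
       -0.0683545 ]), 'joint_efforts': array([ 1.41521185e-01, -3.41791642e+01, -4.62729764e+01, -1.07755573e-02,
        9.88169499e-01,  2.46488067e-03]), 'tool_pos': array([446.95408867,  -0.86226557, 127.51293309]), 'tcp_rot': array([179.81985637,  -0.35962553,  19.94392965]), 'ft_force': array([ 1.08227297,  0.2079046 , -0.87737587]), 'wrist_torque': array([-0.01320496, -0.05942359,  0.00674419]), 'finger_gap': 24.020092964435925}
[514.78316803 327.41866173]
turn [ 0.003 -0.006  0.083] shift cm [ 17.56 -28.55   2.77] yaw 15.2
```

The gap is 24 mm where I expected 30, so I need to look.

```bash
python3 -c "
from h import *
im=snapshot('wrist')[:,:,::-1]; im2=snapshot('scene')[:,:,::-1]
cv2.imwrite('pics/w3.png',np.hstack([cv2.resize(im,(400,300)),cv2.resize(im2[130:400,180:540],(400,300))]))"
```

```text
(no output)
```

View pics/w3.png

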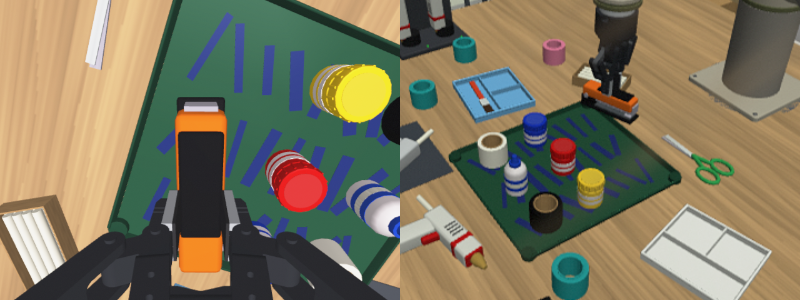

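The stapler is held level and square across its arm. I'll carry it at height to the white tray.

Emit:
apply_moves(
  targets="0 0 0 1.5 -2.4 0 1.5; 0 0 0 4 -6.5 0 1.5; 0 0 0 6.5 -10.5 0 1.5; 0 0 0 9 -14.6 0 1.5; 0 0 0 11.4 -18.5 0 1.5",
)

```text
time: 5.55
tool_pos: [487.0, 213.8, 120.0]
tcp_rot: [-180.0, 0.2, 19.9]
ft_force: [0.7, 0.5, -1.3]
finger_gap: 24.1
```

Emit:
apply_moves(
  targets="0.002 -0.003 0.03 2.4 -4 0 1.5; 0.003 -0.006 0.06 4.4 -7.2 0 1.5; 0.003 -0.006 0.083 5.5 -9 0 1.5; 0.003 -0.006 0.083 6.1 -10 0 1.5; 0.003 -0.006 0.083 6.1 -10 0 1.5",
)

```text
time: 6.05
tool_pos: [510.5, 327.4, 120.4]
tcp_rot: [-179.9, 0.5, 15.3]
ft_force: [-1.0, -0.2, -2.5]
finger_gap: 24.0
```

```bash
python3 - <<'E'
from h import *
s=sense(); im=snapshot("wrist")[:,:,::-1].copy(); cv2.imwrite("pics/w4.png",im); P=campose("wrist",s)
print(s["tool_pos"],s["tcp_rot"],s["ft_force"])
a=np.radians(15.2);R=np.array([[np.cos(a),-np.sin(a)],[np.sin(a),np.cos(a)]])
for p in [(74.5,82.5),(74.5,-82.5),(-74.5,-82.5),(-74.5,82.5),(8,82.5),(8,-82.5)]:
    w=R@p+[475.7,316.8]; r,c=proj(P,[*w,16])[0]; cv2.circle(im,(int(c),int(r)),3,(0,0,255),1)
cv2.imwrite("pics/w4a.png",im)
E
```

```text
[510.5087769  327.4489661  120.43561732] [-179.87389555    0.5121806    15.30674307] [-1.03462482 -0.15142906 -2.54888759]
```

View pics/w4a.png

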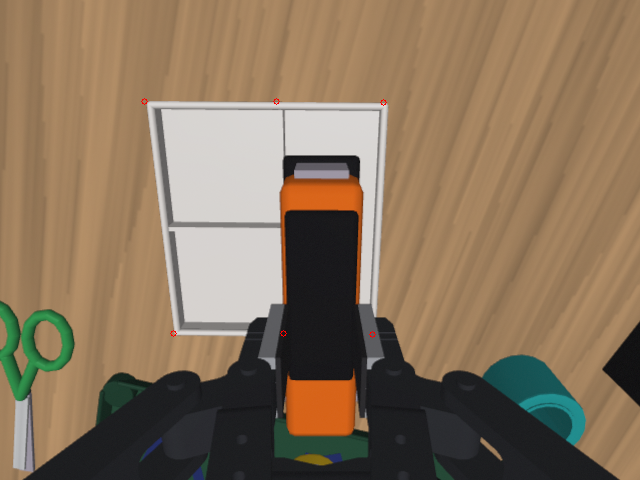

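The overlay on the white tray agrees to 2–3 mm; the tray really lies about 2 mm further along its +x. Its long compartment spans columns 283–386. I'll correct for that and lower.

```bash
python3 -c "
from h import *
go(517.2,325.5,26,15)"
```

```text
turn [-0.002  0.009  0.004] shift cm [0.69 0.27 9.48] yaw 15.0
```

Emit:
apply_moves(
  targets="-0.002 0.009 0 0.4 0.2 2 1.5; -0.002 0.009 0 0.7 0.3 4 1.5; -0.002 0.009 0 0.7 0.3 6 1.5; -0.002 0.009 0 0.7 0.3 7 1.5; -0.002 0.009 0 0.7 0.3 7 1.5",
)

```text
time: 6.6
tool_pos: [517.1, 324.0, 50.3]
tcp_rot: [180.0, 0.1, 15.1]
ft_force: [-0.9, -0.7, -2.0]
finger_gap: 23.7
```

```bash
python3 -c "
from h import *
print(sense());go(517.2,325.5,26,15)"
```

```text
{'time': 6.6, 'joint_pos': array([ 2.72624554e+01,  1.60986895e+01,  9.21542034e+01, -4.99242849e-03,
        7.18176734e+01,  1.21366300e+01]), 'qd': array([ 0.39037001, -1.19873216, -2.42144797,  0.10450491,  1.09319826,
        0.1689108 ]), 'joint_efforts': array([-1.06650637e-01, -6.20364976e+01, -4.75343943e+01, -1.97118561e-02,
       -5.16027119e-01, -1.69927685e-02]), 'tool_pos': array([517.13794349, 324.04756263,  50.29434556]), 'tcp_rot': array([1.79980529e+02, 6.79923973e-02, 1.51273746e+01]), 'ft_force': array([-0.92963752, -0.7075393 , -2.00580725]), 'wrist_torque': array([-0.01423815, -0.02139558, -0.06092274]), 'finger_gap': 23.748656832964418}
turn [0.    0.001 0.002] shift cm [ 0.05 -0.14  2.43] yaw 15.0
```

Emit:
apply_moves(
  targets="0 0 0 0 0 1 1.5; 0 0 0 0 0 1.8 1.5; 0 0 0 0 0 2.2 1.5; 0 0 0 0 0 2.3 1.5; 0 0 0 0 0 2.4 1.5",
)

```text
time: 7.1
tool_pos: [518.8, 326.2, 28.6]
tcp_rot: [-180.0, -0.2, 15.2]
ft_force: [0.5, 0.4, -2.3]
finger_gap: 24.0
```

Emit:
apply_moves(
  targets="0 0 0 0 0 0.05 1.5; 0 0 0 0 0 0.1 1.5; 0 0 0 0 0 0.15 1.5; 0 0 0 0 0 0.2 1.5; 0 0 0 0 0 0.2 1.5",
)

```text
time: 7.6
tool_pos: [518.7, 326.1, 26.4]
tcp_rot: [-180.0, -0.2, 15.2]
ft_force: [0.3, -0.4, -1.9]
finger_gap: 23.9
```

Emit:
apply_moves(
  targets="0 0 0 0 0 0.05 1.5; 0 0 0 0 0 0.1 1.5; 0 0 0 0 0 0.15 1.5; 0 0 0 0 0 0.2 1.5; 0 0 0 0 0 0.2 1.5",
)

```text
time: 8.1
tool_pos: [518.7, 326.1, 24.3]
tcp_rot: [-180.0, -0.2, 15.2]
ft_force: [-0.4, -0.1, -1.9]
finger_gap: 23.9
```

Emit:
apply_moves(
  targets="0 0 0 0 0 0.05 1.5; 0 0 0 0 0 0.05 1.5; 0 0 0 0 0 0.1 1.5; 0 0 0 0 0 0.1 1.5; 0 0 0 0 0 0.1 1.5",
)

```text
time: 8.6
tool_pos: [518.7, 326.1, 23.4]
tcp_rot: [-180.0, -0.2, 15.2]
ft_force: [-0.4, 0.1, -2.1]
finger_gap: 23.9
```

Emit:
apply_moves(
  targets="0 0 0 0 0 0.05 1.5; 0 0 0 0 0 0.05 1.5; 0 0 0 0 0 0.1 1.5; 0 0 0 0 0 0.1 1.5; 0 0 0 0 0 0.1 1.5",
)

```text
time: 9.1
tool_pos: [518.9, 326.2, 23.2]
tcp_rot: [-180.0, -0.2, 15.2]
ft_force: [-3.0, -1.3, 5.8]
finger_gap: 24.0
```

Emit:
apply_moves(
  targets="0 0 0 0 0 0.05 1.5; 0 0 0 0 0 0.05 1.5; 0 0 0 0 0 0.1 1.5; 0 0 0 0 0 0.1 1.5; 0 0 0 0 0 0.1 1.5",
)

```text
time: 9.6
tool_pos: [518.9, 326.2, 23.2]
tcp_rot: [-180.0, -0.2, 15.2]
ft_force: [-5.7, -3.1, 13.3]
finger_gap: 24.2
```

The stapler touched down at z = 23.2 as predicted. I'll release and rise.

Emit:
apply_moves(
  targets="0 0 0 0 0 -0.15 1.5; 0 0 0 0 0 -0.15 3; 0 0 0 0 0 -0.15 5; 0 0 0 0 0 -0.15 6; 0 0 0 0 0 -0.15 6",
)

```text
time: 10.1
tool_pos: [518.7, 326.1, 22.8]
tcp_rot: [-180.0, -0.2, 15.2]
ft_force: [-0.6, 0.1, 0.2]
finger_gap: 60.2
```

Emit:
apply_moves(
  targets="0 0 0 0 0 -2 6; 0 0 0 0 0 -5 7; 0 0 0 0 0 -9 8; 0 0 0 0 0 -12 8.5; 0 0 0 0 0 -13 8.5",
)

```text
time: 10.6
tool_pos: [520.5, 327.0, 157.6]
tcp_rot: [-179.9, -0.5, 15.2]
ft_force: [0.8, -0.3, 0.7]
finger_gap: 85.0
```

```bash
python3 - <<'E'
from h import *
s=sense(); im=snapshot("wrist")[:,:,::-1].copy(); P=campose("wrist",s)
H,S,V=cv2.split(cv2.cvtColor(im,cv2.COLOR_BGR2HSV))
im2=snapshot("top")[:,:,::-1]
im2=cv2.resize(im2[120:320,90:390],(450,300)); cv2.imwrite("pics/w5.png",np.hstack([cv2.resize(im,(350,300)),im2]))
for y,x in [(102,660)]: go(x,y,150,45); go(x,y,150,90); go(x,y,150,0)
E
```

```text
turn [ 0.    -0.007 -0.52 ] shift cm [ 7.66 25.35  0.51] yaw 45.0
turn [ 0.003 -0.007 -1.306] shift cm [ 7.66 25.35  0.51] yaw 90.0
turn [-0.002 -0.006  0.265] shift cm [ 7.66 25.35  0.51] yaw -0.0
```

View pics/w5.png

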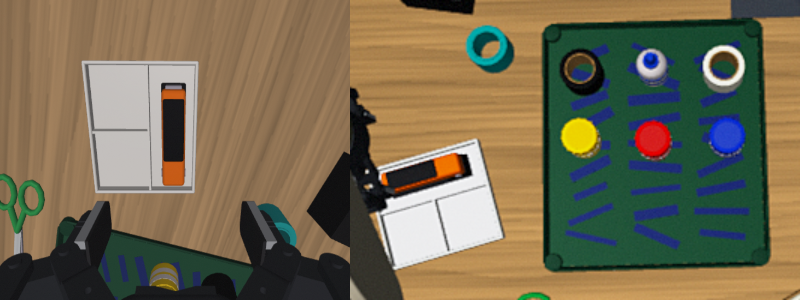

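The wrist view shows the stapler lying inside the long compartment (130,172) and clear of its walls. Next is the black tape. I'll approach it and measure the stock tray's rim.

Emit:
apply_moves(
  targets="0 -0.007 0.12 1.4 4.6 0 8.5; 0 -0.007 0.25 2.8 9.2 0 8.5; 0 -0.007 0.38 4.2 13.8 0 8.5; 0 -0.007 0.5 5.6 18.4 0 8.5; 0 -0.007 0.61 7 23 0 8.5",
)

```text
time: 11.2
tool_pos: [645.6, 120.4, 149.9]
tcp_rot: [179.9, 0.5, -20.0]
ft_force: [0.0, 0.1, -0.1]
finger_gap: 85.0
```

Emit:
apply_moves(
  targets="0 0 0 -0.5 1 0 8.5; 0 0 0 -0.5 1 0 8.5; 0 0 0 -0.5 1 0 8.5; 0 0 0 -0.5 1 0 8.5; 0 0 0 -0.5 1 0 8.5",
)

```text
time: 11.7
tool_pos: [637.7, 116.0, 152.9]
tcp_rot: [-180.0, 0.3, -19.6]
ft_force: [1.0, 0.7, 0.2]
finger_gap: 85.2
```

```bash
python3 - <<'E'
from h import *
s=sense(); im=snapshot("wrist")[:,:,::-1].copy(); P=campose("wrist",s); print(s["tool_pos"],s["tcp_rot"])
cv2.imwrite("pics/w6.png",im)
print("rim",ray(campose("top"),[[133,220],[298,368],[210,220],[133,290]],15).round())
for q in ["black_tape","glue_bottle"]: print([(np.round(d["at"]),round(d["confidence"],2),ray(P,d["at"],4).round(1)) for d in place_of("wrist",q)][:2])
E
```

```text
[637.74174255 116.03602224 152.9303331 ] [-179.97843134    0.26869264  -19.63965875]
rim [[ 744.  154.]
 [ 372. -160.]
 [ 571.  155.]
 [ 740.   -1.]]
[(array([220., 356.]), 0.7, array([[660.4,  99.2]]))]
[(array([326., 398.]), 0.88, array([[664.5,  -3.5]]))]
```

View pics/w6.png

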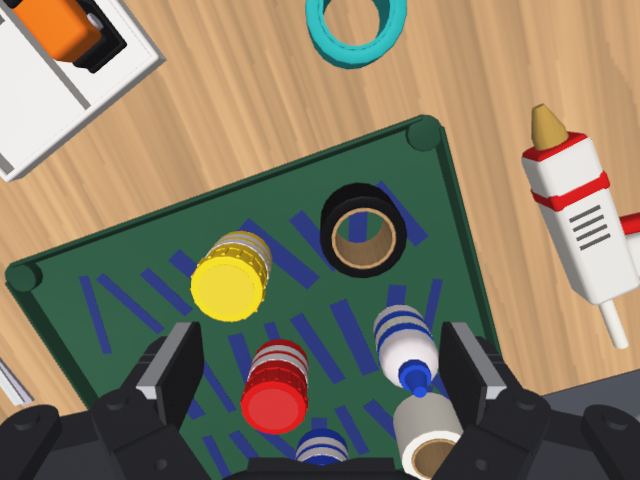

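The black tape stands at about (230,363), with its bore rim near (239,364). It is well clear of the rim and the yellow pot for a jaw yaw of −20°.

```bash
python3 - <<'E'
from h import *
P=campose("wrist"); im=cv2.imread("pics/w6.png")
H,S,V=cv2.split(cv2.cvtColor(im,cv2.COLOR_BGR2HSV))
b,a=blob((V<60),(225,363),3); r=cv2.boundingRect(b[:,::-1].copy().astype(np.int32)); print(r,a)
print("bore top",ray(P,[239,364],52),"z52 outer low edge",ray(P,[[277,362],[184,362]],52),"floor",ray(P,[184,362],4))
go(660.5,99.5,75,-20); go(660.5,99.5,22,-20)
E
```

```text
(0, 282, 211, 198) 19275
bore top [[662.53235426  98.71298848]] z52 outer low edge [[652.60210678  72.26887306]
 [672.85056501 135.26755113]] floor [[673.96424018 124.69125101]]
turn [-0.     0.004  0.005] shift cm [2.69 0.75 7.81] yaw -20.0
turn [-0.     0.004  0.005] shift cm [ 2.71  0.75 13.11] yaw -20.0
```

Emit:
apply_moves(
  targets="0 0.004 0 1.2 0.3 3 8; 0 0.004 0 2.8 0.8 5 7.8; 0 0.004 0 2.8 0.8 6.5 7.8; 0 0.004 0 2.8 0.8 7.5 7.8; 0 0.004 0 2.8 0.8 8 7.8",
)

```text
time: 12.35
tool_pos: [660.5, 98.2, 71.7]
tcp_rot: [180.0, 0.1, -19.7]
ft_force: [0.2, -0.5, -0.1]
finger_gap: 78.4
```

Emit:
apply_moves(
  targets="0 0 0 0 0 2 7.8; 0 0 0 0 0 4 7.8; 0 0 0 0 0 5 7.8; 0 0 0 0 0 5.3 7.8; 0 0 0 0 0 5.3 7.8",
)

```text
time: 12.85
tool_pos: [661.4, 98.0, 20.3]
tcp_rot: [-180.0, 0.0, -19.8]
ft_force: [-0.3, -1.3, 0.4]
finger_gap: 77.8
```

Emit:
apply_moves(
  targets="0 0 0 0 0 0 6.8; 0 0 0 0 0 0 6; 0 0 0 0 0 0 5.2; 0 0 0 0 0 0 5; 0 0 0 0 0 0 5",
  force=40,
)

```text
time: 13.35
tool_pos: [663.1, 98.1, 23.2]
tcp_rot: [-179.9, -0.1, -19.8]
ft_force: [-3.4, -0.1, 12.8]
finger_gap: 50.4
```

Emit:
apply_moves(
  targets="0 0 0 0 0 -0.5 5; 0 0 0 0 0 -2 5; 0 0 0 0 0 -5 5; 0 0 0 0 0 -8 5; 0 0 0 0 0 -10 5",
)

```text
time: 13.85
tool_pos: [662.7, 97.7, 123.9]
tcp_rot: [-179.9, -0.2, -19.8]
ft_force: [1.3, 0.1, 0.1]
finger_gap: 49.8
```

```bash
python3 - <<'E'
from h import *
s=sense(); im=snapshot("wrist")[:,:,::-1]; im2=snapshot("scene")[:,:,::-1]
cv2.imwrite("pics/w7.png",np.hstack([cv2.resize(im,(400,300)),cv2.resize(im2[130:400,180:540],(400,300))]))
print(s["tool_pos"],s["tcp_rot"],s["ft_force"],s["finger_gap"])
a=np.radians(15.2);R=np.array([[np.cos(a),-np.sin(a)],[np.sin(a),np.cos(a)]])
for v in (40.5,-40.5):
    c=R@[-32.5,v]+[478,317.2]; print(c); go(*c,100,105)
E
```

```text
[662.7440886   97.70249578 123.88502013] [-1.79904374e+02 -1.61103907e-01 -1.97727570e+01] [1.30843738 0.0873898  0.14381791] 49.82865660697002
[436.01830219 347.76201972]
turn [-0.007 -0.005  0.964] shift cm [-29.97 -15.78   2.43] yaw -75.0
[457.25562566 269.59568367]
turn [-0.007 -0.005  0.964] shift cm [-25.33  -9.14   2.44] yaw -75.0
```

View pics/w7.png

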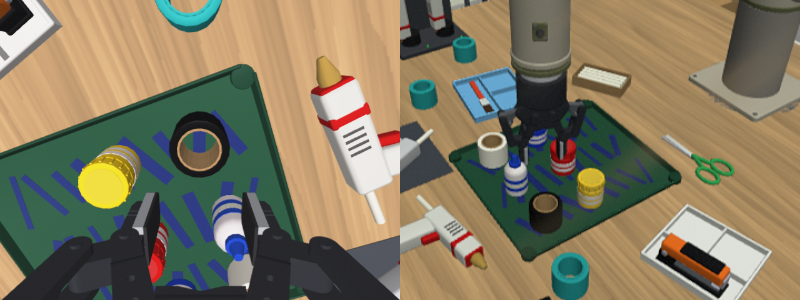

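The tape was not lifted and still stands upright at about (143,200) in the left half. My closing command of 50 mm was probably too wide, since the gap reads low under load. I'll measure it again and close further.

```bash
python3 - <<'E'
from h import *
s=sense(); im=snapshot("wrist")[:,:,::-1].copy(); P=campose("wrist",s)
d=place_of("wrist","black_tape"); print([(x["at"],x["confidence"],ray(P,x["at"],4)) for x in d][:2])
H,S,V=cv2.split(cv2.cvtColor(im,cv2.COLOR_BGR2HSV))
m=(V<45); m[300:]=0
b,a=blob(m,(235,318),3); x,y,w,h=cv2.boundingRect(b[:,::-1].astype(np.int32)); print(a,x,y,w,h)
# fit centre: project outer cylinder, compare bbox
from scipy.optimize import least_squares
th=np.linspace(0,2*np.pi,90)
def bb(p):
    X=np.vstack([np.c_[p[0]+30*np.cos(th),p[1]+30*np.sin(th),np.full(90,z)] for z in (4,52)]); q=proj(P,X)
    return np.r_[q.min(0)[::-1],q.max(0)[::-1]]
r=least_squares(lambda p:bb(p)-[x,y,x+w,y+h],[661,99]); print(r.x,r.fun); c=r.x
go(*c,70,-20); go(*c,17,-20)
E
```

```text
[([219.5, 313.8], 0.78, array([[660.52546304,  99.97245005]])), ([432.1, 395.4], 0.49, array([[ 661.4496423 , -105.09787396]]))]
3788 269 179 95 105
[662.57665952  99.48973257] [-1.41089134 -1.10900223  1.41701383  1.22190718]
turn [-0.001 -0.001  0.004] shift cm [-0.01 -0.19  5.1 ] yaw -20.0
turn [-0.001 -0.001  0.004] shift cm [-0.02 -0.18 10.4 ] yaw -20.0
```

Emit:
apply_moves(
  targets="0 0 0 0 -0.15 1 7.8; 0 0 0 0 -0.15 3 8; 0 0 0 0 -0.15 6 8; 0 0 0 0 -0.15 9 8; 0 0 0 0 -0.15 10 8",
)

```text
time: 14.55
tool_pos: [657.1, 98.9, 13.0]
tcp_rot: [179.8, 0.6, -19.8]
ft_force: [-1.4, -0.1, 0.2]
finger_gap: 80.2
```

Emit:
apply_moves(
  targets="0 0 0 0 0 0.3 8; 0 0 0 0 0 0.3 6.5; 0 0 0 0 0 0.3 5; 0 0 0 0 0 0.3 3.5; 0 0 0 0 0 0.3 3.5",
  force=45,
)

```text
time: 15.05
tool_pos: [663.5, 99.3, 19.0]
tcp_rot: [-179.9, -0.2, -19.8]
ft_force: [1.2, 0.3, 4.1]
finger_gap: 56.4
```

Emit:
apply_moves(
  targets="0 0 0 0 0 0 3.5; 0 0 0 0 0 -0.5 3.5; 0 0 0 0 0 -1.5 3.5; 0 0 0 0 0 -3 3.5; 0 0 0 0 0 -3 3.5",
)

```text
time: 15.55
tool_pos: [664.1, 99.3, 50.6]
tcp_rot: [-179.9, -0.2, -19.8]
ft_force: [1.1, -0.6, -1.1]
finger_gap: 56.0
```

The tape is held, with a gap of 56 and its weight on the sensor. I'll carry it to the +y small compartment.

Emit:
apply_moves(
  targets="0 0 0 0 0 -2 3.5; 0 0 0 0 0 -5 3.5; 0 0 0 0 0 -6.5 3.5; 0 0 0 0 0 -7 3.5; 0 0 0 0 0 -7 3.5",
)

```text
time: 16.05
tool_pos: [662.5, 99.1, 117.6]
tcp_rot: [-180.0, -0.0, -19.8]
ft_force: [0.1, 0.2, -1.0]
finger_gap: 56.5
```

```bash
python3 - <<'E'
from h import *
go(436,347.8,120,-75)
print(sense()["ft_force"])
E
```

```text
turn [-0.001 -0.     0.964] shift cm [-29.72 -15.74  -0.25] yaw -75.0
[ 0.06753081  0.24523704 -0.96434452]
```

Emit:
apply_moves(
  targets="0 0 0.1 -2.5 -1.3 0 3.5; 0 0 0.24 -6.5 -3.4 0 3.5; 0 0 0.38 -10.7 -5.7 0 3.5; 0 0 0.52 -14.9 -7.9 0 3.5; 0 0 0.66 -19 -10 0 3.5",
)

```text
time: 16.55
tool_pos: [514.4, 258.1, 114.8]
tcp_rot: [179.8, 0.1, -57.9]
ft_force: [0.2, 1.7, -0.2]
finger_gap: 56.0
```

```bash
python3 - <<'E'
from h import *
go(436,347.8,120,-75)
s=sense();print(s["tool_pos"],s["tcp_rot"])
E
```

```text
turn [0.003 0.001 0.298] shift cm [-11.76   1.88  -0.5 ] yaw -75.0
[514.35959102 258.14229879 114.8146173 ] [ 1.79821092e+02  7.66953936e-02 -5.79285346e+01]
```

Emit:
apply_moves(
  targets="0 0 0.14 -4 0.7 0 3.5; 0 0 0.26 -7.5 1.3 0 3.5; 0 0 0.3 -10.2 1.75 0 3.5; 0 0 0.3 -11.6 2 0 3.5; 0 0 0.3 -11.9 2 0 3.5",
)

```text
time: 17.05
tool_pos: [434.8, 347.6, 115.8]
tcp_rot: [179.9, -0.0, -74.6]
ft_force: [0.3, -0.6, -2.0]
finger_gap: 55.9
```

```bash
python3 - <<'E'
from h import *
s=sense(); im=snapshot("wrist")[:,:,::-1].copy(); P=campose("wrist",s)
print(s["tool_pos"],s["tcp_rot"],s["ft_force"])
go(436,347.8,30,-75); go(436,347.8,20,-75)
a=np.radians(15.2);R=np.array([[np.cos(a),-np.sin(a)],[np.sin(a),np.cos(a)]])
for p in [(74.5,82.5),(74.5,-82.5),(-74.5,-82.5),(-74.5,82.5),(-32.5,40.5),(-32.5,-40.5)]:
    w=R@p+[478,317.2]; r,c=proj(P,[*w,16])[0]; cv2.circle(im,(int(c),int(r)),3,(0,0,255),1)
cv2.imwrite("pics/w8.png",im)
E
```

```text
[434.78177854 347.6081262  115.76023558] [ 1.79864773e+02 -4.65108977e-03 -7.45735168e+01] [ 0.34376656 -0.62058684 -1.9597949 ]
turn [ 0.002 -0.     0.007] shift cm [-0.04 -0.07  8.61] yaw -75.0
turn [ 0.002 -0.     0.007] shift cm [-0.04 -0.07  9.61] yaw -75.0
```

View pics/w8.png

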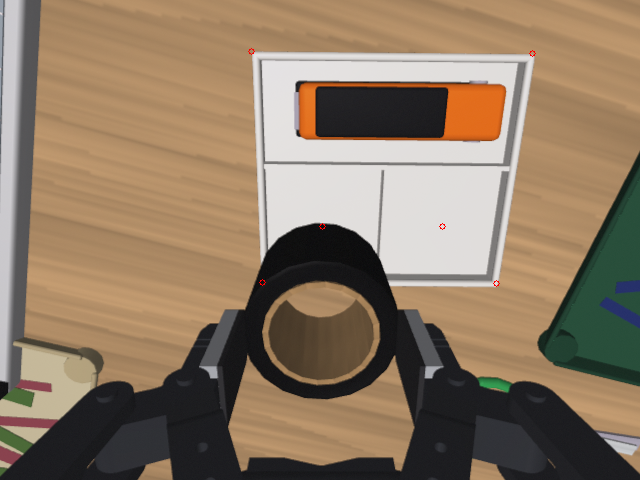

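The overlay matches the white tray within about 2 mm, and the tape is heading for the left compartment. I'll lower it.

Emit:
apply_moves(
  targets="0 0 0 0 0 1.5 3.5; 0 0 0 0 0 4 3.5; 0 0 0 0 0 6 3.5; 0 0 0 0 0 7.5 3.5; 0 0 0 0 0 8.3 3.5",
)

```text
time: 17.6
tool_pos: [435.7, 345.5, 31.5]
tcp_rot: [179.8, -0.0, -74.8]
ft_force: [0.2, -0.2, -1.6]
finger_gap: 56.5
```

Emit:
apply_moves(
  targets="0 0 0 0 0 0.2 3.5; 0 0 0 0 0 0.4 3.5; 0 0 0 0 0 0.6 3.5; 0 0 0 0 0 0.7 3.5; 0 0 0 0 0 0.8 3.5",
)

```text
time: 18.1
tool_pos: [436.6, 347.6, 26.7]
tcp_rot: [-180.0, 0.1, -74.8]
ft_force: [-0.2, -0.7, -0.6]
finger_gap: 56.5
```

Emit:
apply_moves(
  targets="0 0 0 0 0 0.2 3.5; 0 0 0 0 0 0.4 3.5; 0 0 0 0 0 0.5 3.5; 0 0 0 0 0 0.6 3.5; 0 0 0 0 0 0.6 3.5",
)

```text
time: 18.6
tool_pos: [436.1, 347.1, 19.9]
tcp_rot: [180.0, 0.0, -74.8]
ft_force: [0.3, 0.2, -0.6]
finger_gap: 55.9
```

Emit:
apply_moves(
  targets="0 0 0 0 0 0.05 3.5; 0 0 0 0 0 0.1 3.5; 0 0 0 0 0 0.15 3.5; 0 0 0 0 0 0.2 3.5; 0 0 0 0 0 0.2 3.5",
)

```text
time: 19.1
tool_pos: [436.2, 347.2, 18.0]
tcp_rot: [180.0, 0.0, -74.8]
ft_force: [-1.0, 0.1, -0.7]
finger_gap: 56.3
```

Emit:
apply_moves(
  targets="0 0 0 0 0 0.02 3.5; 0 0 0 0 0 0.04 3.5; 0 0 0 0 0 0.06 3.5; 0 0 0 0 0 0.08 3.5; 0 0 0 0 0 0.1 3.5",
)

```text
time: 19.6
tool_pos: [436.3, 347.3, 17.8]
tcp_rot: [180.0, 0.0, -74.8]
ft_force: [-4.8, -2.9, 8.7]
finger_gap: 56.6
```

Emit:
apply_moves(
  targets="0 0 0 0 0 -0.05 5; 0 0 0 0 0 -0.1 7; 0 0 0 0 0 -0.1 7.8; 0 0 0 0 0 -0.1 7.8; 0 0 0 0 0 -0.1 7.8",
)

```text
time: 20.1
tool_pos: [436.2, 347.2, 18.0]
tcp_rot: [180.0, 0.0, -74.8]
ft_force: [0.7, 0.3, -0.4]
finger_gap: 78.2
```

Emit:
apply_moves(
  targets="0 0 0 0 0 -1.5 7.8; 0 0 0 0 0 -4 7.8; 0 0 0 0 0 -8 8; 0 0 0 0 0 -12 8.5; 0 0 0 0 0 -14 8.5",
)

```text
time: 20.6
tool_pos: [438.1, 348.3, 163.9]
tcp_rot: [-179.7, 0.1, -74.8]
ft_force: [2.0, 0.4, 0.4]
finger_gap: 85.1
```

```bash
python3 - <<'E'
from h import *
s=sense(); P=campose("wrist",s); im=snapshot("wrist")[:,:,::-1]; cv2.imwrite("pics/w9.png",im); print(s["tool_pos"],s["tcp_rot"])
d=place_of("wrist","black_tape"); print([(x["at"],x["confidence"],ray(P,x["at"],3)) for x in d][:1])
go(645,15,160,-45)
E
```

```text
[438.05602335 348.34360602 163.92513493] [-1.79666989e+02  1.47422076e-01 -7.47677761e+01]
[([206.2, 323.3], 0.61, array([[438.83372185, 347.53880507]]))]
turn [-0.009  0.001 -0.52 ] shift cm [ 37.63 -11.12   0.38] yaw -45.0
```

Emit:
apply_moves(
  targets="0 0 0 2.5 -0.7 0 8.5; 0 0 0 7 -2 0 8.5; 0 0 0 11.7 -3.4 0 8.5; 0 0 0 16.4 -4.8 0 8.5; 0 0 0 21.1 -6.2 0 8.5",
)

```text
time: 21.2
tool_pos: [551.7, 158.1, 157.6]
tcp_rot: [179.9, 0.0, -74.7]
ft_force: [0.6, 0.9, 0.4]
finger_gap: 84.8
```

Emit:
apply_moves(
  targets="0 0 -0.13 4.5 -1.3 0 8.5; 0 0 -0.27 9 -2.7 0 8.5; 0 0 -0.4 13.5 -4 0 8.5; 0 0 -0.52 16.5 -4.9 0 8.5; 0 0 -0.52 17.5 -5 0 8.5",
)

```text
time: 21.7
tool_pos: [646.4, 0.8, 156.9]
tcp_rot: [179.9, 0.1, -45.0]
ft_force: [0.4, 0.4, -0.9]
finger_gap: 85.4
```

```bash
cat >> h.py <<'E'
from scipy.optimize import least_squares
def cyl(P,box,r,z0,z1,guess):
    "fit the xy of an upright cylinder to an image box x0,y0,x1,y1"
    th=np.linspace(0,2*np.pi,90)
    def bb(p):
        q=proj(P,np.vstack([np.c_[p[0]+r*np.cos(th),p[1]+r*np.sin(th),np.full(90,z)] for z in (z0,z1)]))
        return np.r_[q.min(0)[::-1],q.max(0)[::-1]]
    f=least_squares(lambda p:bb(p)-box,guess); return f.x,f.fun
E
python3 - <<'E'
from h import *
s=sense(); P=campose("wrist",s); im=snapshot("wrist")[:,:,::-1]; cv2.imwrite("pics/w10.png",im); print(s["tool_pos"],s["tcp_rot"])
for q in ["glue_bottle","red_pot","yellow_pot"]:
    d=place_of("wrist",q); print(q,[(x["at"],x["confidence"],ray(P,x["at"],4)) for x in d][:2])
go(664,-3,160,-45)
E
```

```text
[646.36482738   0.76754856 156.93176448] [ 1.79925288e+02  5.34544584e-02 -4.49626336e+01]
glue_bottle [([283.6, 247.4], 0.71, array([[555.84285066,  -1.37210221]])), ([195.6, 339.8], 0.56, array([[663.77195203,  -1.9882872 ]]))]
red_pot [([286.1, 248.8], 0.96, array([[554.94933388,  -3.75687703]]))]
yellow_pot [([193.3, 155.2], 0.69, array([[562.64428876, 101.46358172]]))]
turn [ 0.001  0.002 -0.001] shift cm [ 1.92 -0.77 -0.27] yaw -45.0
```

View pics/w10.png

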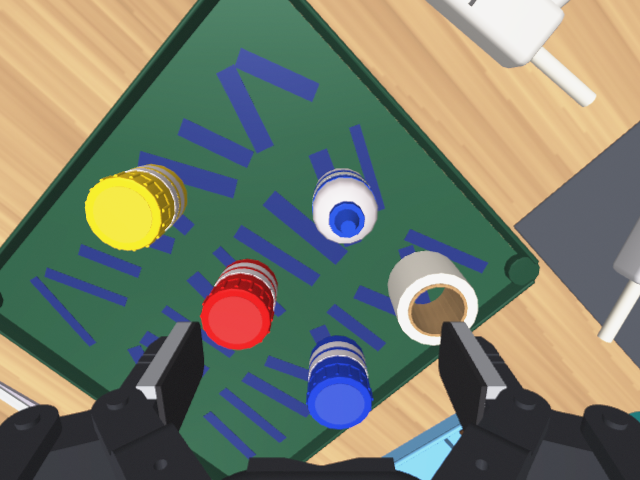

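The glue bottle stands upright at about (205,345) with its cap at (215,347). All the other things still stand.

```bash
python3 - <<'E'
from h import *
P=campose("wrist")
print(ray(P,[217,347],90),ray(P,[195.6,339.8],4),cyl(P,[312,168,378,243],22,4,56,[664,-3]))
go(664,-2.5,28,-45)
E
```

```text
[[667.56470292   6.94191043]] [[662.30258404   2.42227874]] (array([663.39781306,   1.69613394]), array([ 0.05377409, -0.78998526, -0.05395141,  0.74547366]))
turn [ 0.001  0.002 -0.001] shift cm [ 1.91 -0.82 12.93] yaw -45.0
```

Emit:
apply_moves(
  targets="0 0 0 1 -0.4 0 8.5; 0 0 0 1.95 -0.8 1 8.5; 0 0 0 1.95 -0.8 3.5 8; 0 0 0 1.95 -0.8 6 8; 0 0 0 1.95 -0.8 7.5 8",
)

```text
time: 22.4
tool_pos: [663.3, -1.9, 80.5]
tcp_rot: [179.9, 0.2, -44.9]
ft_force: [-0.9, -0.4, -0.7]
finger_gap: 80.1
```

```bash
python3 - <<'E'
from h import *
s=sense(); P=campose("wrist",s); im=snapshot("wrist")[:,:,::-1]; print(s["tool_pos"],s["tcp_rot"])
d=place_of("wrist","glue_bottle"); print([(x["at"],x["confidence"],ray(P,x["at"],4)) for x in d][:3])
go(664.5,-2.5,24,-45)
E
```

```text
[663.34567849  -1.87682864  80.48965694] [179.89571698   0.18279109 -44.92673284]
[([240.0, 325.7], 0.69, array([[664.78782817,  -3.60414067]]))]
turn [0.004 0.005 0.001] shift cm [ 0.18 -0.15  5.57] yaw -45.0
```

Emit:
apply_moves(
  targets="0 0 0 0.1 0 2 7.5; 0 0 0 0.1 0 4 7; 0 0 0 0.1 0 5 6.5; 0 0 0 0.1 0 5.4 6.5; 0 0 0 0.1 0 5.4 6.5",
)

```text
time: 23.0
tool_pos: [665.9, -4.4, 29.2]
tcp_rot: [180.0, 0.0, -45.0]
ft_force: [0.3, 0.1, 0.2]
finger_gap: 64.8
```

Emit:
apply_moves(
  targets="0 0 0 0 0 0 5.5; 0 0 0 0 0 0 4; 0 0 0 0 0 0 2.5; 0 0 0 0 0 0 2; 0 0 0 0 0 0 2",
  force=45,
)

```text
time: 23.5
tool_pos: [667.1, -4.7, 30.7]
tcp_rot: [-179.9, -0.1, -45.0]
ft_force: [-0.9, 0.9, 5.8]
finger_gap: 37.9
```

Emit:
apply_moves(
  targets="0 0 0 0 0 -0.5 2; 0 0 0 0 0 -2 2; 0 0 0 0 0 -5 2; 0 0 0 0 0 -9 2; 0 0 0 0 0 -11 2",
)

```text
time: 24.0
tool_pos: [667.8, -4.9, 144.3]
tcp_rot: [-179.8, -0.2, -45.0]
ft_force: [0.2, 0.3, 0.5]
finger_gap: 37.9
```

```bash
python3 - <<'E'
from h import *
s=sense(); print(s["tool_pos"],s["tcp_rot"],s["ft_force"])
go(457.3,269.6,140,-75)
E
```

```text
[667.77468844  -4.89848109 144.32229506] [-179.80116398   -0.20660539  -44.98059023] [0.23712188 0.32879466 0.45614933]
turn [-0.004 -0.003  0.524] shift cm [-34.29  -4.54   0.32] yaw -75.0
```

The glue is held, with the gap stopped at 37.9 against a command of 20. I'll carry it to the −y compartment.

Emit:
apply_moves(
  targets="0 0 0 -2 -0.3 0 2; 0 0 0 -6 -0.8 0 2; 0 0 0 -10.5 -1.4 0 2; 0 0 0 -15 -2 0 2; 0 0 0 -19 -2.5 0 2",
)

```text
time: 24.5
tool_pos: [548.0, 148.7, 140.1]
tcp_rot: [-180.0, 0.0, -45.0]
ft_force: [-0.5, -0.2, -1.0]
finger_gap: 38.2
```

Emit:
apply_moves(
  targets="-0.002 -0.002 0.14 -4.5 -0.6 0 2; -0.004 -0.003 0.28 -9 -1.2 0 2; -0.004 -0.003 0.42 -12.5 -1.7 0 2; -0.004 -0.003 0.524 -14.5 -1.95 0 2; -0.004 -0.003 0.524 -15.3 -2.05 0 2",
)

```text
time: 25.0
tool_pos: [454.4, 271.6, 140.3]
tcp_rot: [179.8, 0.2, -75.0]
ft_force: [0.8, -1.0, -1.0]
finger_gap: 38.1
```

```bash
python3 - <<'E'
from h import *
s=sense(); print(s["tool_pos"],s["tcp_rot"],s["ft_force"])
go(457.3,269.6,35,-75)
P=campose("wrist",s); im=snapshot("wrist")[:,:,::-1].copy()
a=np.radians(15.2);R=np.array([[np.cos(a),-np.sin(a)],[np.sin(a),np.cos(a)]])
for p in [(74.5,82.5),(74.5,-82.5),(-74.5,-82.5),(-74.5,82.5),(-32.5,40.5),(-32.5,-40.5)]:
    w=R@p+[478,317.2]; r,c=proj(P,[*w,16])[0]; cv2.circle(im,(int(c),int(r)),3,(0,0,255),1)
cv2.imwrite("pics/w11.png",im)
E
```

```text
[454.41417322 271.62235818 140.25659864] [ 1.79778053e+02  1.66495828e-01 -7.49591167e+01] [ 0.76688566 -1.04864866 -0.96048178]
turn [0.004 0.003 0.001] shift cm [ 0.3  -0.27 10.52] yaw -75.0
```

View pics/w11.png

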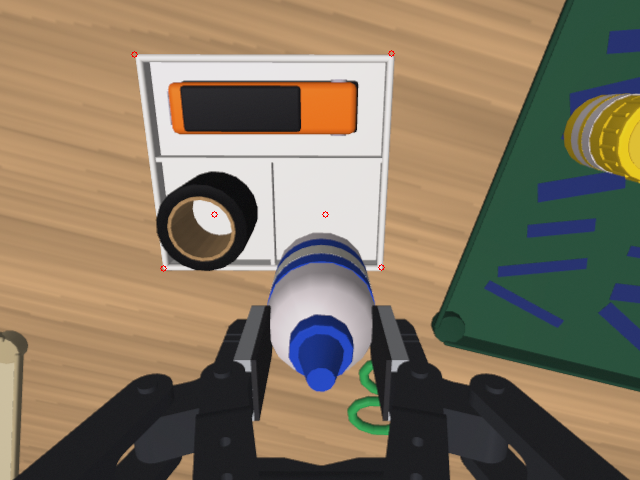

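The tape stands within the left compartment (222,207), and the stapler is in place. The glue is upright in the grip. I'll lower it.

Emit:
apply_moves(
  targets="0 0 0 0.1 0 1.5 2; 0 0 0 0.1 0 4 2; 0 0 0 0.1 0 6.5 2; 0 0 0 0.1 0 8.5 2; 0 0 0 0.1 0 9.2 2",
)

```text
time: 25.55
tool_pos: [453.8, 266.6, 43.4]
tcp_rot: [179.4, 0.1, -75.0]
ft_force: [-0.1, -0.3, -0.5]
finger_gap: 38.2
```

Emit:
apply_moves(
  targets="0 0 0 0 0 0.1 2; 0 0 0 0 0 0.2 2; 0 0 0 0 0 0.3 2; 0 0 0 0 0 0.3 2; 0 0 0 0 0 0.3 2",
)

```text
time: 26.05
tool_pos: [455.7, 269.3, 44.8]
tcp_rot: [179.8, 0.1, -75.0]
ft_force: [-0.4, 0.2, -1.0]
finger_gap: 38.0
```

```bash
python3 - <<'E'
from h import *
s=sense(); print(s["tool_pos"],s["tcp_rot"],s["ft_force"])
go(457.6,268.8,30,-75)
E
```

```text
[455.73537237 269.30430524  44.81785807] [ 1.79789448e+02  1.46756944e-01 -7.49888328e+01] [-0.4069491   0.17893085 -1.00131309]
turn [0.004 0.003 0.   ] shift cm [ 0.1  -0.17  1.48] yaw -75.0
```

Emit:
apply_moves(
  targets="0.004 0.003 0 0.1 -0.1 0.5 2; 0.004 0.003 0 0.1 -0.1 0.9 2; 0.004 0.003 0 0.1 -0.1 1.1 2; 0.004 0.003 0 0.1 -0.1 1.2 2; 0.004 0.003 0 0.1 -0.1 1.2 2",
)

```text
time: 26.55
tool_pos: [456.1, 268.3, 31.7]
tcp_rot: [179.9, -0.0, -75.0]
ft_force: [0.3, 0.8, -2.0]
finger_gap: 38.0
```

Emit:
apply_moves(
  targets="0 0 0 0 0 0.05 2; 0 0 0 0 0 0.1 2; 0 0 0 0 0 0.15 2; 0 0 0 0 0 0.2 2; 0 0 0 0 0 0.2 2",
)

```text
time: 27.05
tool_pos: [456.3, 268.3, 30.0]
tcp_rot: [179.9, -0.0, -75.0]
ft_force: [0.7, 0.6, -1.6]
finger_gap: 37.8
```

Emit:
apply_moves(
  targets="0 0 0 0 0 0.03 2; 0 0 0 0 0 0.06 2; 0 0 0 0 0 0.09 2; 0 0 0 0 0 0.1 2; 0 0 0 0 0 0.1 2",
)

```text
time: 27.55
tool_pos: [456.8, 268.5, 29.8]
tcp_rot: [180.0, -0.0, -75.0]
ft_force: [-1.8, -1.0, 5.8]
finger_gap: 37.8
```

Emit:
apply_moves(
  targets="0 0 0 0 0 -0.03 3.8; 0 0 0 0 0 -0.07 5; 0 0 0 0 0 -0.07 5.8; 0 0 0 0 0 -0.07 5.8; 0 0 0 0 0 -0.07 5.8",
)

```text
time: 28.05
tool_pos: [456.2, 268.3, 29.6]
tcp_rot: [179.9, -0.0, -75.0]
ft_force: [-0.1, 0.4, 0.5]
finger_gap: 57.9
```

Emit:
apply_moves(
  targets="0 0 0 0 0 -1.5 5.8; 0 0 0 0 0 -5 5.8; 0 0 0 0 0 -9 6.5; 0 0 0 0 0 -12.5 8; 0 0 0 0 0 -13.5 8.5",
)

```text
time: 28.55
tool_pos: [459.0, 269.7, 171.2]
tcp_rot: [-179.6, 0.0, -75.0]
ft_force: [1.8, 0.6, 0.6]
finger_gap: 85.1
```

```bash
python3 - <<'E'
from h import *
s=sense(); im=snapshot("wrist")[:,:,::-1]; cv2.imwrite("pics/w12.png",im); P=campose("wrist",s); print(s["tool_pos"],s["tcp_rot"])
for q in ["glue_bottle","black_tape","stapler"]:
    d=place_of("wrist",q); print(q,[(x["at"],x["confidence"],ray(P,x["at"],3)) for x in d][:1])
go(556,-2,150,-45)
E
```

```text
[459.047148   269.73752612 171.20371318] [-1.79575469e+02  4.69665337e-02 -7.49946545e+01]
glue_bottle [([210.4, 322.1], 0.76, array([[454.69404843, 268.24030244]]))]
black_tape [([204.7, 222.9], 0.95, array([[438.06759722, 348.83617764]]))]
stapler [([111.6, 269.9], 0.59, array([[520.10525382, 327.63708793]]))]
turn [ 0.002 -0.    -0.524] shift cm [28.69 -2.66  1.43] yaw -45.0
```

The networks confirm that all three are in the white tray. Next is the red pot.

Emit:
apply_moves(
  targets="0 0 0 3 -0.3 0.3 8.5; 0 0 0 7 -0.7 0.6 8.5; 0 0 0 11 -1.1 1 8.5; 0 0 0 15 -1.4 1.4 8.5; 0 0 0 19 -1.8 1.4 8.5",
)

```text
time: 29.25
tool_pos: [521.2, 88.0, 147.6]
tcp_rot: [179.7, 0.0, -75.0]
ft_force: [1.1, -0.2, 0.3]
finger_gap: 85.1
```

Emit:
apply_moves(
  targets="0 0 -0.13 4 -0.4 0 8.5; 0 0 -0.27 7 -0.65 0 8.5; 0 0 -0.4 9 -0.85 0 8.5; 0 0 -0.524 9.7 -0.9 0 8.5; 0 0 -0.524 9.7 -0.9 0 8.5",
)

```text
time: 29.75
tool_pos: [555.5, -2.8, 148.4]
tcp_rot: [179.8, 0.2, -45.0]
ft_force: [0.2, -0.3, 1.1]
finger_gap: 84.8
```

```bash
python3 - <<'E'
from h import *
s=sense(); im=snapshot("wrist")[:,:,::-1]; cv2.imwrite("pics/w13.png",im); P=campose("wrist",s); print(s["tool_pos"],s["tcp_rot"],s["qd"].round(1))
for q in ["red_pot","yellow_pot","blue_pot","blue_tray","brush"]:
    d=place_of("wrist",q); print(q,[(x["at"],x["confidence"],ray(P,x["at"],4)) for x in d][:1])
H,S,V=cv2.split(cv2.cvtColor(im,cv2.COLOR_BGR2HSV))
b,a=blob(((H<6)|(H>174))&(S>170)&(V>200),proj(P,[556,-3,64])[0]); e=cv2.fitEllipse(b[:,::-1].astype(np.float32)); print("lid",e,ray(P,e[0][::-1],64))
go(556,-3,80,-45)
E
```

```text
[555.47907224  -2.83006316 148.35286673] [ 1.79774059e+02  1.74968572e-01 -4.49682081e+01] [ 1.8 -0.8  0.4  0.5  0.4  9.5]
red_pot [([211.6, 322.4], 0.91, array([[555.18941713,  -3.53283731]]))]
yellow_pot [([102.9, 225.7], 0.85, array([[562.87158723, 101.70897039]]))]
blue_pot [([294.3, 414.9], 0.62, array([[ 559.49434513, -107.90431951]]))]
blue_tray []
brush [([421.0, 576.6], 0.93, array([[ 580.59791883, -313.30332204]]))]
lid ((322.55926513671875, 231.74050903320312), (73.358642578125, 76.67042541503906), 90.3414535522461) [[557.42972747  -1.31531155]]
turn [ 0.002  0.    -0.   ] shift cm [0.12 0.16 7.05] yaw -45.0
```

Emit:
apply_moves(
  targets="0 0 0 0.1 0.1 1.5 8; 0 0 0 0.1 0.1 4 8; 0 0 0 0.1 0.1 7 8; 0 0 0 0.1 0.1 9.5 8; 0 0 0 0.1 0.1 11 8",
)

```text
time: 30.55
tool_pos: [554.5, -2.8, 37.4]
tcp_rot: [179.8, 0.2, -45.0]
ft_force: [0.2, 0.2, -0.8]
finger_gap: 79.8
```

Emit:
apply_moves(
  targets="0 0 0 0 0 0.5 8; 0 0 0 0 0 0.9 7.5; 0 0 0 0 0 1.1 7; 0 0 0 0 0 1.1 7; 0 0 0 0 0 1.1 7",
)

```text
time: 31.05
tool_pos: [557.5, -3.4, 31.0]
tcp_rot: [180.0, -0.1, -45.0]
ft_force: [-0.1, -0.5, 0.8]
finger_gap: 70.2
```

Emit:
apply_moves(
  targets="0 0 0 0 0 0 5.5; 0 0 0 0 0 0 4; 0 0 0 0 0 0 2.5; 0 0 0 0 0 0 2.5; 0 0 0 0 0 0 2.5",
  force=45,
)

```text
time: 31.55
tool_pos: [557.4, -3.2, 31.1]
tcp_rot: [180.0, -0.1, -45.0]
ft_force: [-3.0, 0.6, 6.3]
finger_gap: 46.9
```

Emit:
apply_moves(
  targets="0 0 0 0 0 -0.5 2.5; 0 0 0 0 0 -2 2.5; 0 0 0 0 0 -5 2.5; 0 0 0 0 0 -9 2.5; 0 0 0 0 0 -10.5 2.5",
)

```text
time: 32.05
tool_pos: [559.3, -3.4, 140.6]
tcp_rot: [-179.8, -0.3, -45.0]
ft_force: [1.5, -0.6, 0.3]
finger_gap: 47.1
```

```bash
python3 - <<'E'
from h import *
s=sense(); print(s["tool_pos"],s["tcp_rot"],s["ft_force"],s["finger_gap"])
a=np.radians(-7.0);R=np.array([[np.cos(a),-np.sin(a)],[np.sin(a),np.cos(a)]])
for v in (-40.5,40.5):
    c=R@[-32.5,v]+[550.6,-312.7]; print(c); go(*c,130,-7)
E
```

```text
[559.307467    -3.41931054 140.55069338] [-179.81726054   -0.307212    -44.9796546 ] [ 1.45473554 -0.6037986   0.28571388] 47.08776629721219
[ 513.40654166 -348.93736548]
turn [-0.001 -0.006 -0.663] shift cm [21.17 27.69  1.08] yaw -7.0
[ 523.27795848 -268.5411272 ]
turn [-0.001 -0.006 -0.663] shift cm [16.19 21.3   1.07] yaw -7.0
```

The red pot is held, with the gap at 47. I'll carry it to the far small compartment of the blue tray.

Emit:
apply_moves(
  targets="0 0 0 1.3 1.7 0 2.5; 0 0 0 4 5.2 0 2.5; 0 0 0 6.8 8.9 0 2.5; 0 0 0 9.6 12.5 0 2.5; 0 0 -0.1 12 15.7 0 2.5",
)

```text
time: 32.55
tool_pos: [530.1, -201.1, 135.5]
tcp_rot: [179.9, -0.0, -39.2]
ft_force: [-0.6, 0.0, -1.2]
finger_gap: 47.2
```

```bash
python3 - <<'E'
import numpy as np
# remaining commanded shift seen from the tool frame turned by -0.1
a=0.1; x,y=9.2,12.0; print(np.cos(a)*x-np.sin(a)*y, np.sin(a)*x+np.cos(a)*y)
E
```

```text
7.9560373207958985 12.858517416487128
```

Emit:
apply_moves(
  targets="0 -0.003 -0.14 2.4 3.9 0 2.5; 0 -0.006 -0.28 4.7 7.7 0 2.5; 0 -0.006 -0.42 6.6 10.7 0 2.5; 0 -0.006 -0.56 7.7 12.4 0 2.5; 0 -0.006 -0.563 8 12.9 0 2.5",
)

```text
time: 33.05
tool_pos: [510.2, -352.0, 135.2]
tcp_rot: [-180.0, 0.4, -6.9]
ft_force: [-0.4, 0.6, -0.6]
finger_gap: 46.9
```

```bash
python3 - <<'E'
from h import *
s=sense(); print(s["tool_pos"],s["tcp_rot"],s["ft_force"])
go(513.4,-348.9,31,-7)
P=campose("wrist",s); im=snapshot("wrist")[:,:,::-1].copy()
a=np.radians(-7);R=np.array([[np.cos(a),-np.sin(a)],[np.sin(a),np.cos(a)]])
for p in [(74.5,82.5),(74.5,-82.5),(-74.5,-82.5),(-74.5,82.5),(-32.5,40.5),(-32.5,-40.5)]:
    w=R@p+[550.6,-312.7]; r,c=proj(P,[*w,16])[0]; cv2.circle(im,(int(c),int(r)),3,(0,0,255),1)
cv2.imwrite("pics/w14.png",im)
E
```

```text
[ 510.15223877 -352.00115836  135.24647151] [-179.98890166    0.37545163   -6.94437937] [-0.35451322  0.63385689 -0.61432799]
turn [-0.     0.007  0.001] shift cm [ 0.35 -0.35 10.42] yaw -7.0
```

View pics/w14.png

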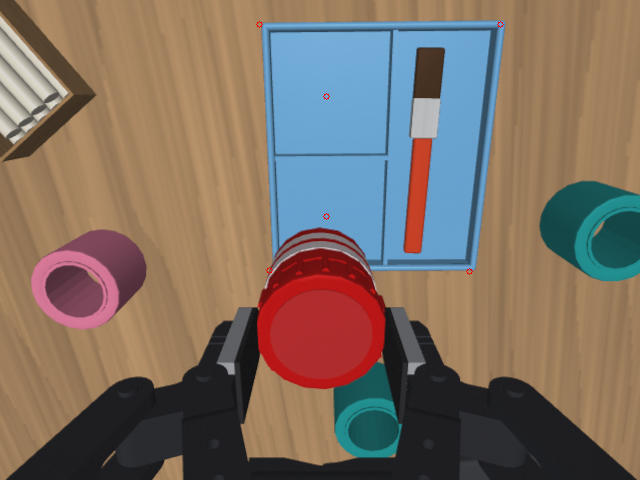

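The blue tray's overlay is off by about 3 px, so the tray is really about 2 mm further along +x. The brush lies in its long compartment (150,425). The red pot is upright over the near-image compartment. I'll lower it with that correction.

Emit:
apply_moves(
  targets="0 0.003 0 0.2 -0.1 1.5 2.5; 0 0.003 0 0.3 -0.1 4 2.5; 0 0.003 0 0.3 -0.1 6.5 2.5; 0 0.003 0 0.3 -0.1 8.5 2.5; 0 0.003 0 0.3 -0.1 9.1 2.5",
)

```text
time: 33.6
tool_pos: [511.9, -345.3, 40.0]
tcp_rot: [-179.8, 0.5, -7.0]
ft_force: [-0.2, 0.9, -1.2]
finger_gap: 47.2
```

Emit:
apply_moves(
  targets="0 0 0 0 0 0 2.5; 0 0 0 0 0 0 2.5; 0 0 0 0 0 0 2.5; 0 0 0 0 0 0 2.5; 0 0 0 0 0 0 2.5",
)

```text
time: 34.1
tool_pos: [514.1, -349.3, 45.2]
tcp_rot: [180.0, 0.1, -7.0]
ft_force: [-1.1, -0.7, -1.1]
finger_gap: 47.2
```

```bash
python3 - <<'E'
from h import *
s=sense(); print(s["tool_pos"],s["tcp_rot"],s["ft_force"])
go(515.4,-348.7,30.5,-7)
E
```

```text
[ 514.0541112  -349.26778887   45.16981899] [ 1.79994403e+02  1.18788379e-01 -7.00744272e+00] [-1.10808053 -0.69685404 -1.09894031]
turn [ 0.     0.002 -0.   ] shift cm [ 0.13 -0.07  1.47] yaw -7.0
```

Emit:
apply_moves(
  targets="0 0.002 0 0.1 -0.05 0.5 2.5; 0 0.002 0 0.1 -0.05 0.9 2.5; 0 0.002 0 0.1 -0.05 1.2 2.5; 0 0.002 0 0.1 -0.05 1.3 2.5; 0 0.002 0 0.1 -0.05 1.3 2.5",
)

```text
time: 34.6
tool_pos: [514.3, -348.3, 30.8]
tcp_rot: [-179.9, 0.1, -7.0]
ft_force: [-1.0, 0.7, -0.7]
finger_gap: 47.5
```

Emit:
apply_moves(
  targets="0 0 0 0 0 0.05 2.5; 0 0 0 0 0 0.1 2.5; 0 0 0 0 0 0.15 2.5; 0 0 0 0 0 0.15 2.5; 0 0 0 0 0 0.15 2.5",
)

```text
time: 35.1
tool_pos: [514.7, -348.6, 30.2]
tcp_rot: [-180.0, 0.1, -7.0]
ft_force: [-1.7, -0.1, 2.7]
finger_gap: 46.8
```

Emit:
apply_moves(
  targets="0 0 0 0 0 0.02 2.5; 0 0 0 0 0 0.04 2.5; 0 0 0 0 0 0.06 2.5; 0 0 0 0 0 0.08 2.5; 0 0 0 0 0 0.1 2.5",
)

```text
time: 35.6
tool_pos: [514.8, -348.9, 30.1]
tcp_rot: [180.0, 0.0, -7.0]
ft_force: [-5.7, 3.5, 11.7]
finger_gap: 47.4
```

Emit:
apply_moves(
  targets="0 0 0 0 0 -0.08 4.5; 0 0 0 0 0 -0.13 6; 0 0 0 0 0 -0.13 7; 0 0 0 0 0 -0.13 7; 0 0 0 0 0 -0.13 7",
)

```text
time: 36.1
tool_pos: [514.5, -348.3, 29.7]
tcp_rot: [-180.0, 0.1, -7.0]
ft_force: [-0.4, 0.6, -0.1]
finger_gap: 70.1
```

Emit:
apply_moves(
  targets="0 0 0 0 0 -1.5 7; 0 0 0 0 0 -4 7; 0 0 0 0 0 -8 7.5; 0 0 0 0 0 -11 8.5; 0 0 0 0 0 -12 8.5",
)

```text
time: 36.6
tool_pos: [516.9, -350.2, 156.1]
tcp_rot: [179.8, -0.3, -7.0]
ft_force: [-0.2, 0.4, -0.2]
finger_gap: 85.1
```

```bash
python3 - <<'E'
from h import *
s=sense(); im=snapshot("wrist")[:,:,::-1]; cv2.imwrite("pics/w15.png",im); P=campose("wrist",s); print(s["tool_pos"],s["tcp_rot"])
for q in ["red_pot","brush"]:
    d=place_of("wrist",q); print(q,[(x["at"],x["confidence"],ray(P,x["at"],3)) for x in d][:1])
go(562.2,101,150,-7)
E
```

```text
[ 516.89542242 -350.24382857  156.13647743] [179.79934909  -0.30805724  -6.98748067]
red_pot []
brush []
turn [0. 0. 0.] shift cm [ -0.79 -45.22   0.07] yaw -7.0
```

Emit:
apply_moves(
  targets="0 0 0 0 -3 0 8.5; 0 0 0 -0.1 -7.5 0 8.5; 0 0 0 -0.2 -12 0 8.5; 0 0 0 -0.3 -16.5 0 8.5; 0 0 0 -0.4 -21 0 8.5",
)

```text
time: 37.25
tool_pos: [534.7, -137.4, 147.5]
tcp_rot: [-179.9, 0.3, -7.0]
ft_force: [-0.1, -0.1, -0.2]
finger_gap: 84.9
```

Emit:
apply_moves(
  targets="0 0 0 -0.1 -4.7 0 8.5; 0 0 0 -0.2 -9.4 0 8.5; 0 0 0 -0.2 -14.1 0 8.5; 0 0 0 -0.3 -18.5 0 8.5; 0 0 0 -0.4 -22 0 8.5",
)

```text
time: 37.75
tool_pos: [557.4, 81.7, 147.7]
tcp_rot: [-180.0, 0.3, -6.9]
ft_force: [0.9, -0.8, 0.1]
finger_gap: 84.9
```

Emit:
apply_moves(
  targets="0 0 0 0 -1.5 0 8.5; 0 0 0 0 -2.2 0 8.5; 0 0 0 0 -2.2 0 8.5; 0 0 0 0 -2.2 0 8.5; 0 0 0 0 -2.2 0 8.5",
)

```text
time: 38.25
tool_pos: [561.8, 99.6, 150.1]
tcp_rot: [-180.0, 0.1, -7.1]
ft_force: [-1.1, -0.6, 0.3]
finger_gap: 85.0
```

```bash
python3 - <<'E'
from h import *
s=sense(); im=snapshot("wrist")[:,:,::-1]; cv2.imwrite("pics/w16.png",im); P=campose("wrist",s); print(s["tool_pos"],s["tcp_rot"])
d=place_of("wrist","yellow_pot"); print([(x["at"],x["confidence"],ray(P,x["at"],4)) for x in d][:1])
H,S,V=cv2.split(cv2.cvtColor(im,cv2.COLOR_BGR2HSV))
b,a=blob((H>18)&(H<35)&(S>150)&(V>200),proj(P,[561,100,64])[0]); e=cv2.fitEllipse(b[:,::-1].astype(np.float32)); print("lid",e,ray(P,e[0][::-1],64))
im2=snapshot("top")[:,:,::-1]; cv2.imwrite("pics/t16.png",np.hstack([cv2.resize(im,(400,300)),cv2.resize(im2[120:320,90:490],(400,300))]))
go(561.5,100.5,30,-7)
E
```

```text
[561.75217386  99.58708186 150.09766208] [-1.79985639e+02  1.00133271e-01 -7.09100558e+00]
[([207.0, 322.3], 0.78, array([[562.95881113, 102.84513828]]))]
lid ((323.05859375, 229.77267456054688), (75.93901062011719, 79.46849060058594), 176.73594665527344) [[563.37237072 103.25782646]]
turn [-0.001  0.001 -0.001] shift cm [-0.03 -0.03 12.04] yaw -7.0
```

View pics/t16.png

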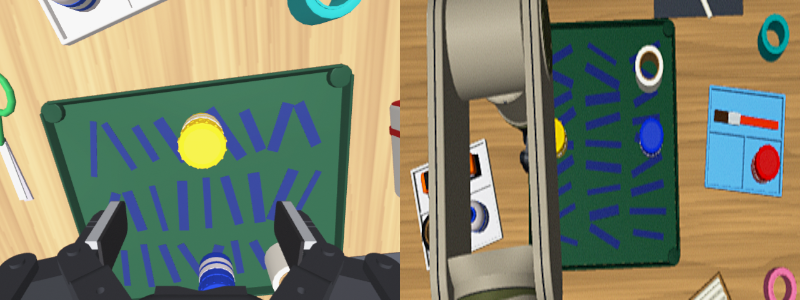

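Red stands in the right compartment of the blue tray and the brush is undisturbed. Yellow is centred below the gripper at (143,202) in the left half.

Emit:
apply_moves(
  targets="0 0 0 0.1 -0.2 1.5 8; 0 0 0 0.1 -0.2 4 8; 0 0 0 0.1 -0.2 7 8; 0 0 0 0.1 -0.2 9.5 8; 0 0 0 0.1 -0.2 11 8",
)

```text
time: 38.9
tool_pos: [560.8, 102.8, 36.7]
tcp_rot: [180.0, 0.3, -7.0]
ft_force: [-0.6, 0.1, -0.3]
finger_gap: 79.9
```

Emit:
apply_moves(
  targets="0 0 0 0 0 0.4 8; 0 0 0 0 0 0.8 7.5; 0 0 0 0 0 0.9 7; 0 0 0 0 0 0.9 7; 0 0 0 0 0 0.9 7",
)

```text
time: 39.4
tool_pos: [563.8, 103.1, 32.5]
tcp_rot: [-179.9, -0.0, -7.0]
ft_force: [1.4, -0.0, 0.1]
finger_gap: 70.1
```

Emit:
apply_moves(
  targets="0 0 0 0 0 0 5.5; 0 0 0 0 0 0 4; 0 0 0 0 0 0 2.5; 0 0 0 0 0 0 2.5; 0 0 0 0 0 0 2.5",
)

```text
time: 39.9
tool_pos: [563.6, 103.2, 32.5]
tcp_rot: [-179.9, -0.0, -7.0]
ft_force: [-1.5, -0.4, 5.5]
finger_gap: 47.0
```

Emit:
apply_moves(
  targets="0 0 0 0 0 -0.5 2.5; 0 0 0 0 0 -2 2.5; 0 0 0 0 0 -5 2.5; 0 0 0 0 0 -9 2.5; 0 0 0 0 0 -10.5 2.5",
)

```text
time: 40.4
tool_pos: [565.5, 103.2, 142.1]
tcp_rot: [-179.9, -0.3, -7.0]
ft_force: [0.7, -0.2, -0.7]
finger_gap: 46.8
```

```bash
python3 - <<'E'
from h import *
s=sense(); print(s["tool_pos"],s["tcp_rot"],s["ft_force"],s["finger_gap"])
go(525.3,-268.5,135,-7)
E
```

```text
[565.52733336 103.22221612 142.05640277] [-179.87590958   -0.30737007   -6.98924574] [ 0.71624329 -0.17864935 -0.68937976] 46.84323422457622
turn [-0.002 -0.005  0.   ] shift cm [ 0.53 37.39  0.63] yaw -7.0
```

Emit:
apply_moves(
  targets="0 0 0 0 2.5 0 2.5; 0 0 0 0.1 6.5 0 2.5; 0 0 0 0.2 11 0 2.5; 0 0 0 0.3 15.5 0 2.5; 0 0 0 0.3 20 0 2.5",
)

```text
time: 40.9
tool_pos: [541.2, -97.4, 136.5]
tcp_rot: [-180.0, 0.1, -7.0]
ft_force: [1.0, 0.0, -0.7]
finger_gap: 46.7
```

Emit:
apply_moves(
  targets="0 0 0 0 4.5 0 2.5; 0 0 0 0.1 9 0 2.5; 0 0 0 0.2 13 0 2.5; 0 0 0 0.2 16 0 2.5; 0 0 0 0.2 17.4 0 2.5",
)

```text
time: 41.4
tool_pos: [521.6, -271.6, 136.2]
tcp_rot: [-180.0, 0.1, -7.1]
ft_force: [-0.2, 0.1, -0.7]
finger_gap: 46.4
```

Emit:
apply_moves(
  targets="0 0 0 0 0 1 2.5; 0 0 0 0 0 3 2.5; 0 0 0 0 0 5 2.5; 0 0 0 0 0 6 2.5; 0 0 0 0 0 6 2.5",
)

```text
time: 41.9
tool_pos: [521.1, -266.5, 73.6]
tcp_rot: [-179.8, 0.3, -6.9]
ft_force: [-0.4, -0.3, -1.9]
finger_gap: 46.5
```

```bash
python3 - <<'E'
from h import *
s=sense(); im=snapshot("wrist")[:,:,::-1]; P=campose("wrist",s); print(s["tool_pos"],s["tcp_rot"],s["ft_force"],s["finger_gap"])
go(525.3,-268.8,32.5,-7)
a=np.radians(-7);R=np.array([[np.cos(a),-np.sin(a)],[np.sin(a),np.cos(a)]])
im=im.copy()
for p in [(74.5,82.5),(74.5,-82.5),(-74.5,-82.5),(-74.5,82.5),(-32.5,40.5),(-32.5,-40.5)]:
    w=R@p+[552.6,-312.7]; r,c=proj(P,[*w,16])[0]; cv2.circle(im,(int(c),int(r)),3,(0,0,255),1)
cv2.imwrite("pics/w17.png",im)
E
```

```text
[ 521.11505313 -266.54807271   73.58140322] [-179.83470912    0.30335217   -6.91861218] [-0.3901336  -0.34124579 -1.85892887] 46.53115938001619
turn [-0.002  0.003  0.001] shift cm [0.36 0.11 4.27] yaw -7.0
```

View pics/w17.png

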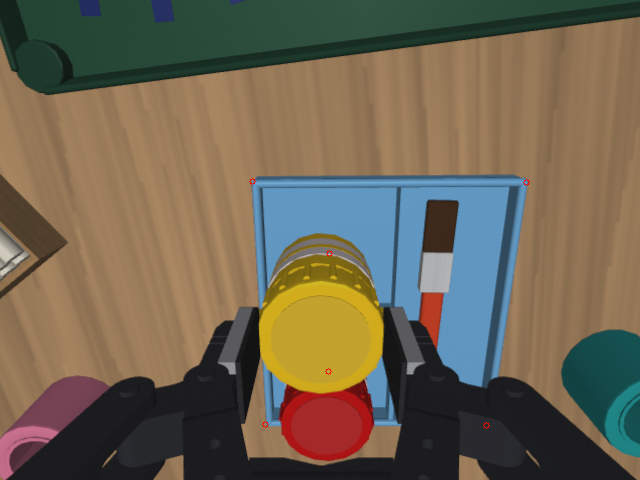

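The updated overlay fits the tray. The yellow pot needs about 3–4 mm toward +x. Red and the brush are undisturbed.

Emit:
apply_moves(
  targets="0 0 0 0.1 0 0.5 2.5; 0 0 0 0.2 0 1.2 2.5; 0 0 0 0.2 0 2 2.5; 0 0 0 0.2 0 2.5 2.5; 0 0 0 0.2 0 2.5 2.5",
)

```text
time: 42.45
tool_pos: [523.5, -268.6, 49.7]
tcp_rot: [-179.9, 0.2, -7.0]
ft_force: [-0.3, 0.2, -1.4]
finger_gap: 46.6
```

Emit:
apply_moves(
  targets="0 0 0 0 0 0 2.5; 0 0 0 0 0 0 2.5; 0 0 0 0 0 0 2.5; 0 0 0 0 0 0 2.5; 0 0 0 0 0 0 2.5",
)

```text
time: 42.95
tool_pos: [524.5, -269.1, 51.3]
tcp_rot: [-180.0, 0.1, -7.0]
ft_force: [0.2, 0.6, -0.5]
finger_gap: 46.6
```

```bash
python3 - <<'E'
from h import *
s=sense(); print(s["tool_pos"],s["tcp_rot"],s["ft_force"])
go(525.3,-268.6,32.5,-7)
E
```

```text
[ 524.45058275 -269.13446805   51.28676681] [-1.79970469e+02  6.04591267e-02 -6.98941829e+00] [ 0.19861362  0.64979752 -0.49473501]
turn [-0.001  0.001  0.   ] shift cm [ 0.08 -0.06  1.88] yaw -7.0
```

Emit:
apply_moves(
  targets="0 0 0 0.05 0 0.6 2.5; 0 0 0 0.05 0 1.2 2.5; 0 0 0 0.05 0 1.6 2.5; 0 0 0 0.05 0 1.8 2.5; 0 0 0 0.05 0 1.8 2.5",
)

```text
time: 43.45
tool_pos: [524.4, -268.8, 32.3]
tcp_rot: [-179.9, 0.1, -7.0]
ft_force: [0.3, -0.5, -1.3]
finger_gap: 46.8
```

Emit:
apply_moves(
  targets="0 0 0 0 0 0.05 2.5; 0 0 0 0 0 0.1 2.5; 0 0 0 0 0 0.12 2.5; 0 0 0 0 0 0.15 2.5; 0 0 0 0 0 0.15 2.5",
)

```text
time: 43.95
tool_pos: [524.9, -269.1, 31.7]
tcp_rot: [-180.0, 0.1, -7.0]
ft_force: [0.1, 0.6, -1.3]
finger_gap: 46.8
```

Emit:
apply_moves(
  targets="0 0 0 0 0 0.02 2.5; 0 0 0 0 0 0.04 2.5; 0 0 0 0 0 0.06 2.5; 0 0 0 0 0 0.08 2.5; 0 0 0 0 0 0.08 2.5",
)

```text
time: 44.45
tool_pos: [525.1, -269.3, 31.5]
tcp_rot: [-180.0, 0.0, -7.0]
ft_force: [-2.0, 0.4, 5.1]
finger_gap: 46.6
```

The pot touched down at 31.5, as predicted. I'll release, rise and move aside for the final look.

Emit:
apply_moves(
  targets="0 0 0 0 0 -0.04 4.5; 0 0 0 0 0 -0.06 6; 0 0 0 0 0 -0.06 7; 0 0 0 0 0 -0.06 7; 0 0 0 0 0 -0.06 7",
)

```text
time: 44.95
tool_pos: [524.7, -269.0, 31.1]
tcp_rot: [-180.0, 0.1, -7.0]
ft_force: [-0.3, 0.7, -0.2]
finger_gap: 69.7
```

Emit:
apply_moves(
  targets="0 0 0 0 0 -1.5 7; 0 0 0 0 0 -4 7; 0 0 0 0 0 -8 7.5; 0 0 0 0 0 -12 8.5; 0 0 0 0 0 -15 8.5",
)

```text
time: 45.45
tool_pos: [525.8, -269.7, 185.8]
tcp_rot: [179.9, -0.1, -7.0]
ft_force: [1.4, -0.8, -0.7]
finger_gap: 85.4
```

Emit:
apply_moves(
  targets="0 0 0 -2 -3 -1 8.5; 0 0 0 -4 -7 -2 8.5; 0 0 0 -6 -11 -3 8.5; 0 0 0 -8 -15 -4 8.5; 0 0 0 -9 -18 -5 8.5",
)

```text
time: 45.95
tool_pos: [456.5, -77.6, 233.4]
tcp_rot: [-180.0, -0.0, -7.0]
ft_force: [1.3, -0.2, 0.4]
finger_gap: 85.2
```

Emit:
apply_moves(
  targets="0 0 0 0 -3 -1 8.5; 0 0 0 0 -6 -2 8.5; 0 0 0 0 -8 -2 8.5; 0 0 0 0 -9 -2 8.5; 0 0 0 0 -9 -2 8.5",
)

```text
time: 46.45
tool_pos: [468.6, 10.5, 252.3]
tcp_rot: [-180.0, 0.0, -6.9]
ft_force: [0.4, -0.1, 0.0]
finger_gap: 84.9
```

```bash
python3 - <<'E'
from h import *
a=snapshot("top")[:,:,::-1]; b=snapshot("scene")[:,:,::-1]; print(sense()["time"],sense()["tool_pos"])
cv2.imwrite("pics/fin.png",np.hstack([cv2.resize(a[110:330,80:500],(420,330)),cv2.resize(b[130:430,200:560],(380,330))]))
E
```

```text
46.55 [468.42903035   9.08968489 251.68682703]
```

View pics/fin.png

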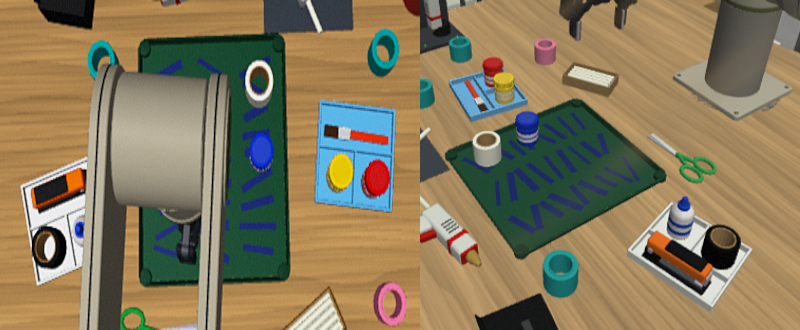

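The final views show the stapler, tape and glue each in their own compartment of the white tray. Yellow and red are in the blue tray with the brush still lying in its long compartment. The blue pot and the white tape are untouched.

```bash
python3 -c "
from bench import *
print(hand_in())"
```

```text
the job is handed in; nothing more can be done
None
```

Both kits are made up and the job is handed in, at about 46.6 s of the 109 s allowed.

- **White tray:** the orange stapler lies along the long compartment. The black tape stands in the +y small compartment and the glue in the −y one.
- **Blue tray:** the yellow pot is in the +y small compartment and the red pot in the −y one. The brush is still lying in its long compartment.
- **Left alone:** the blue pot and the white tape stand where they were, and the look-alikes were not touched.

**Checks:** each item touched down within about 1 mm of the height expected, was released there, and nothing was dropped. The last top and scene views show everything upright in its compartment. The arm hid part of the white tray in the top view, but the scene view and earlier wrist views show all of it. The highest wrist force I read was about 17 N.

**What went wrong or disagreed:**
- **Black tape:** the first grip missed because I did not close the fingers far enough. The tape stayed standing, and the second grip held.
- **Finger gap:** it read 3 to 10 mm below the true widths under load, so I judged grips by whether the fingers stopped on the object.
- **Red pot and brush:** the networks found neither in the wrist picture just after red was placed. Later pictures showed both in place.
- **Tray positions:** both were about 2 mm off in my first measurement, and I corrected them before setting things down.

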